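Set a microscope objective up under the inspection lamp

TASK

Swing the grey instrument case's lid open until it stays open by itself, lift out the microscope objective and set it down upright, without dropping it, wholly on the round white stage of the inspection stand. Finally pull the lamp out along its sloping telescopic arm until the green lock button springs out and the arm holds, and let go. Do not tip the objective over and leave the other things on the bench where they are.

Things in the scene. Friction and masses are not known exactly. Their poses are not given: they have to be found in the camera images.
- case: Grey instrument case fixed to the bench, 140 (its x) by 160 (its y) by 60 mm high below the lid, walls and floor 5 mm. Origin: centre of its underside; x points from the front to the hinge side. A round dark collar, 44 mm across and 8 mm high, in the middle of its floor holds the objective loosely. It may stand left or right of the stand
- case_lid (a joint): Angle of the case's lid in rad: 0 shut, 1.85 fully open against its stop. The lid weighs 120 g, swings up and away from the front about the case's y axis, falls shut when let go below about 1.5 and stays open beyond that
- lid_hinge (a point): Middle of the lid's hinge line, 60 mm above the bench on the case's far (+x) rim. Axes as the case's
- lid_tab (a point): Centre of the lid's orange pull tab: a roller 24 mm long (along the hinge direction, the case's y) and 18 mm across, near the lid's front edge, 125 mm from the hinge line along the lid and 39 mm above its lower face; 26 mm above the lid's outer face. Pinched by its two flat ends it can turn between the fingers as the lid swings. Its axes turn with the lid: y along the hinge, x along the lid towards the hinge, z out of the lid's outer face
- objective: Microscope objective, steel with a yellow ring, upright round body 30 mm across for its lower 42 mm, then a cone to 18 mm across at 52 mm height; about 160 g. Origin: centre of its underside, z up. It starts upright in the case on the 5 mm floor
- stage (a point): Centre of the top face of the stand's round white stage, 68 mm across, 20 mm above the bench. The stand is fixed to the bench. Axes: z up, x from the stage towards the foot of the lamp arm, 260 mm away; the arm leans 40 degrees from vertical, back towards and above the stage
- lamp (a joint): How far the lamp is pulled out along its arm, in m: starts at 0 to 0.02, locks at 0.100, hard stop at 0.104. It slides with about 3.5 N of friction plus 2 N of weight and stays where it is left
- lamp_grip (a point): Middle of the blue grip strip on the upper edge of the flat lamp head. The head is a panel 100 mm wide (this point's y), 14 mm thick (this point's x) and 67 mm long along the arm; this point is in the middle of the thickness, 13 mm below the upper edge. This point's z points up along the sloping arm (the pull direction), x points up and away from the stage. To be pinched across the thickness, with the fingers along the arm
- lock_button (a joint): How far the lock button stands out, in m: 0 held in, inside the tube; a spring (about 3 to 5 N) drives it out to 0.006 when the lamp reaches 0.100, and it then blocks the lamp from going back
- button_top (a point): Top face of the green lock button, 10 mm across; hidden in the tube until it springs out of the dark window on the upper side of the arm's outer tube, 24 mm below the tube's end. Its x axis points out of the tube
- tube_rack: Bystander: loose magenta tube rack 75 x 115 x 32 mm with three green caps standing 12 mm above it. Origin: centre of underside
- tip_box: Bystander: loose teal box with white lid, 87 x 122 x 70 mm. Origin: centre of underside
- reagent: Bystander: loose jar with blue cap, 44 mm across, 85 mm high. Origin: centre of underside

How it is judged:
On the way, in this order (a step that is already met when the one before it is completed fails the run):
1. the case's lid is open past its balance point (over 1.6 rad) (value of joint case_lid above 1.6 rad), for 0.1 s.
2. the objective is lowered to within 4 mm of the stage while still held, not dropped (horizontal distance between objective and stage below 0.02 m and z of objective in the frame of stage below 0.004 m and contact force between the fingers and objective above 0.5 N).
3. the objective stands upright and released, wholly on the stage (horizontal distance between objective and stage below 0.02 m and z of objective in the frame of stage below 0.003 m and angle between objective's own z axis and vertical below 0.1 rad and contact force between the fingers and objective below 0.1 N), for 0.2 s.
4. the lamp is out and its lock button has sprung out (value of joint lamp above 0.097 m and value of joint lock_button above 0.004 m), for 0.2 s.
At the end, for the whole second after the job is handed in: The lamp is pulled out to at least 0.097 m with its lock button standing out more than 4 mm, the lid stays open beyond 1.6 rad, and the objective stands at rest, upright within 0.1 rad, on the stage with its centre within 20 mm of the stage's centre (all of step 4 and value of joint case_lid above 1.6 rad and horizontal distance between objective and stage below 0.02 m and z of objective in the frame of stage between -0.003 and 0.003 m and angle between objective's own z axis and vertical below 0.1 rad and linear speed of objective below 0.02 m/s); the robot touches nothing.
It fails at once if the objective is tipped by more than 45 degrees (angle between objective's own z axis and vertical above 0.785 rad).
It fails at once if the tube rack is moved by more than 20 mm (distance of tube_rack from where it was at the start of the episode above 0.02 m).
It fails at once if the tip box is moved by more than 20 mm (distance of tip_box from where it was at the start of the episode above 0.02 m).
It fails at once if the reagent jar is moved by more than 20 mm (distance of reagent from where it was at the start of the episode above 0.02 m).
It also fails if it takes over 67 s, if anything falls off the work surface, if the arm or the gripper's body presses on something with over 40 N, if the wrist force passes 120 N, or if a joint passes its speed limit or range.

ROBOT

A 7-joint arm with a two-finger parallel gripper is mounted at the origin on the work surface. World frame = base frame: x ahead of the robot, y to its left, z up, the work surface at z = 0. Lengths are in m, angles in rad, forces in N, time in s.
With the tool pointing down it reaches from about 0.4 to 0.875 m from the base axis. Payload 4.4 kg.
Tool frame: the origin (TCP) lies at the very end of the fingers, on their centre line; the grasp point (between the pads) lies 19 mm behind it; z points along the fingers, y is the direction in which the jaws open and shut (so a half turn about z gives the same grasp; the last joint's range is limited). The gripper opens to 85 mm and grips with 20 to 120 N. Pads are 22 mm wide; open, the fingers measure 114 mm over their backs; the gripper's body (76 mm by 85 mm) begins 54 mm behind the grasp point. The pads swing forward as they close: fully open they stand 13 mm farther back than shut.
Start: joints at [-1.274, 0.628, 0.038, 1.517, -0.027, 0.996, -0.02], TCP at [0.231, 0.608, 0.203] pointing down, gripper open.
Joint ranges: [-3.06, 3.06], [-0.37, 2.12], [-1.25, 1.32], [0.18, 2.47], [-1.1, 4.24], [0.23, 1.98], [-2.94, 2.94]. Speed limits (rad/s): [2.57, 2.57, 3.14, 3.14, 3.14, 3.14, 3.14].

INTERFACE

Orientations are given as a rotation vector (axis times angle).
In Python, from workcell import monitor, viewer, env gives the robot as it stands.
- The arm moves only by the tool apply_moves, never from a script. Its argument "deltas" is a list of rows, each a list of 2 entries, a list of its own where there are three numbers: the shift along the world's x, y, z in cm, then the turn about the world's z in rad. A call has 1 to 10 rows; each row shifts and turns the pose as measured when the row begins; what a row does not reach is not made up. A row lasts 1/12 s, in which the tool goes at most 41.7 mm and 7.16 degrees, less where a joint would pass 70% of its speed; a pose out of reach is approached as far as the arm can. A call is refused whole if a number of a shift passes 4.17 or a number of a turn 0.125, either way. A call with a gripper value outside its range is refused whole. "claw" is the opening in per cent of the stroke, from 0 (shut) to 100 (fully open), set as the call begins (left out, the last holds). The fingers move at their own pace and stop on an object; "squeeze" is the grip in N (left out, the last holds). Time passes only in rows, so rows that do not move let the fingers close. It gives the time, the measured TCP pose, the force and the opening at its end, in the units of the state.
- monitor.observe(): the state, without advancing time (a new reading comes with each control period).
- viewer.camera(name): name is "side" or "top"; returns the picture (480x640x3 uint8, red, green, blue); there is no depth.
- viewer.camera_model(name): a dict with "vertical_fov" (degrees; the focal length in pixels is half the picture's height over the tangent of half this angle, whatever the lens; pixels are square), "cx", "cy" (the principal point, pixels), "rvec" (rotation vector, rad) and "tvec" (3), from world to camera coordinates, as OpenCV has them. Camera axes: x right, y down, z forward; pixel columns grow to the right and rows downward; lengths in m; the calibration is good to about 2 mm. A picture is of the moment at which its call begins. camera_model takes no time and is no camera call.
- env.close_job(): hands the job in, once; it reports no verdict.
The state is a dict: "t": time; "joint_pos": joint angles; "joint_vel": joint speeds; "tau": joint torques, N m; "ee_pos": TCP position; "tcp_rot": TCP orientation; "ft_force": force on the tool from outside, world axes, zero at the start; "wrist_torque": the same for the moment, N m; "width": opening from 0.0 (shut) to 1.0 (fully open).
Only numpy, scipy, OpenCV 4.12 (cv2) and the standard library are available. Lean on these libraries where they do the work, as an engineer would, in place of code of your own. Each camera call takes 0.05 s, during which the arm holds its last target.

## Working session

There is one attempt and no reset: what is moved stays moved. The work goes in short steps, Python scripts to look and compute and a tool call to move; the robot and the scene stay as the last step left them, time stands still between calls to the robot, and variables do not carry over. Pictures are saved under pics/ and viewed, and the job is handed in when it is done.

Besides the shell and the picture viewer there is one more tool, called after "Emit:" as a command line: name --argument value ..., lists and objects as JSON in quotes. apply_moves: Moves the arm, as the interface text tells. Its arguments: {"type":"object","properties":{"deltas":{"type":"array"},"claw":{"type":"number"},"squeeze":{"type":"number"}},"required":["deltas"]}

```bash
ls; mkdir -p pics
python3 - <<'E'
from workcell import monitor, viewer, env
import cv2
print(monitor.observe())
for n in ("side","top"):
    im=viewer.camera(n); cv2.imwrite(f"pics/{n}0.png",im[:,:,::-1]); print(n,viewer.camera_model(n))
E
```

```text
pics
{'t': 0.0, 'joint_pos': array([-1.27378499,  0.6293348 ,  0.0384218 ,  1.51838077, -0.02701435,
        0.99630925, -0.02000885]), 'joint_vel': array([ 0.00055679,  0.00118735, -0.00016007,  0.00114711,  0.00136105,
        0.00099823, -0.00036348]), 'tau': array([-2.03606595e-05, -5.63393354e+01,  1.22644342e+00, -1.93453234e+01,
        1.10759438e-02,  1.03139048e-02, -4.59524557e-06]), 'ee_pos': array([0.2304012 , 0.60705802, 0.20219203]), 'tcp_rot': array([-5.66720757e-01, -3.08970226e+00,  2.95878499e-03]), 'ft_force': array([ 0.12998223, -0.07956506, -0.34762397]), 'wrist_torque': array([0.01353007, 0.04332996, 0.01062775]), 'width': 0.9960610488543227}
side {'vertical_fov': 48.244600350440855, 'cx': 317.02053766147463, 'cy': 238.99369953440814, 'rvec': array([ 2.05754392, -0.25810314,  0.18375878]), 'tvec': array([-0.60378339,  0.20405978,  1.24005061])}
top {'vertical_fov': 43.09905703682028, 'cx': 308.94188531584734, 'cy': 238.3209009385653, 'rvec': array([ 2.16018429, -2.15222745,  0.09770604]), 'tvec': array([0.01945863, 0.6202823 , 1.70627457])}
```

View pics/side0.png

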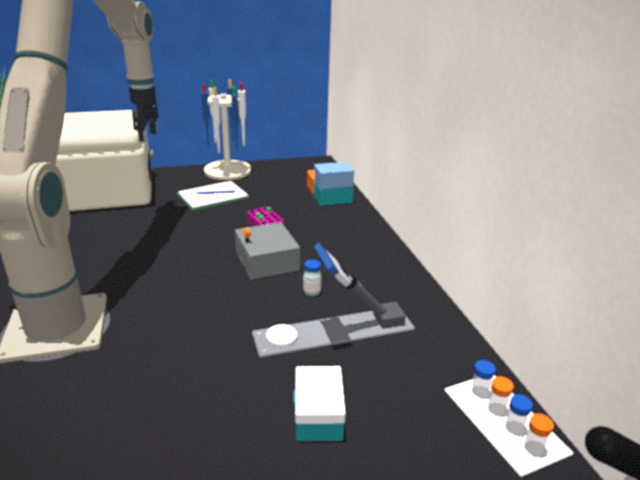

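View pics/top0.png

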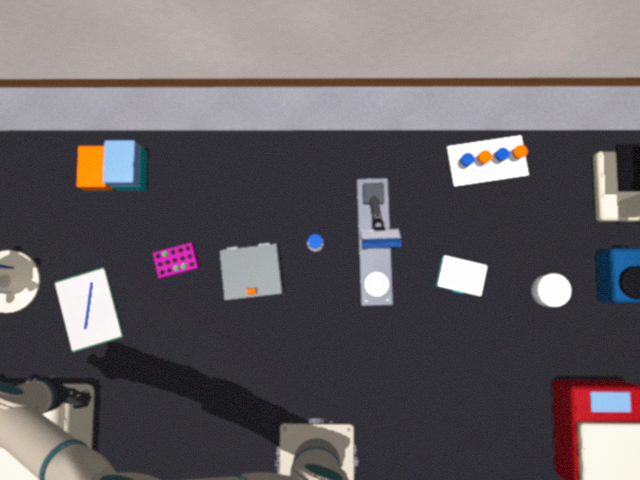

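```bash
cat > h.py <<'E'
import cv2,numpy as np
from scipy.spatial.transform import Rotation as R
from workcell import monitor, viewer, env
class Cam:
    def __init__(s,n):
        m=viewer.camera_model(n); s.f=240/np.tan(np.radians(m['vertical_fov'])/2); s.cx,s.cy=m['cx'],m['cy']
        s.R=R.from_rotvec(m['rvec']).as_matrix(); s.t=np.array(m['tvec']); s.c=-s.R.T@s.t
    def ray(s,p): d=s.R.T@np.array([(p[0]-s.cx)/s.f,(p[1]-s.cy)/s.f,1]); return d/np.linalg.norm(d)
    def plane(s,p,z): d=s.ray(p); return s.c+d*(z-s.c[2])/d[2]
    def proj(s,P): q=s.R@np.asarray(P)+s.t; return np.array([s.f*q[0]/q[2]+s.cx,s.f*q[1]/q[2]+s.cy])
T=Cam('top');S=Cam('side')
def tri(pt,ps):
    A=np.zeros((3,3));b=np.zeros(3);L=[]
    for c,p in((T,pt),(S,ps)):
        d=c.ray(p);M=np.eye(3)-np.outer(d,d);A+=M;b+=M@c.c;L.append((c,d))
    X=np.linalg.solve(A,b); return X,[np.linalg.norm(np.cross(X-c.c,d)) for c,d in L]
def yaw():
    o=monitor.observe(); M=R.from_rotvec(o['tcp_rot']).as_matrix(); return np.arctan2(M[1,1],M[0,1]),M
E
python3 - <<'E'
from h import *
np.set_printoptions(precision=3,suppress=True)
print(T.c,S.c,T.f,S.f,yaw())
t=cv2.imread('pics/top0.png');s=cv2.imread('pics/side0.png')
cv2.imwrite('pics/t0a.png',cv2.resize(t[160:320,200:420],None,fx=3.6,fy=3.6,interpolation=cv2.INTER_CUBIC))
cv2.imwrite('pics/s0a.png',cv2.resize(s[190:360,225:425],None,fx=3.5,fy=3.5,interpolation=cv2.INTER_CUBIC))
E
```

```text
[ 0.43  -0.011  1.764] [ 0.309 -1.11   0.784] 607.7343582170156 535.9669679021479 (np.float64(1.2079856090334873), array([[-0.935,  0.355, -0.001],
       [ 0.355,  0.935, -0.002],
       [ 0.   , -0.002, -1.   ]]))
```

View pics/t0a.png

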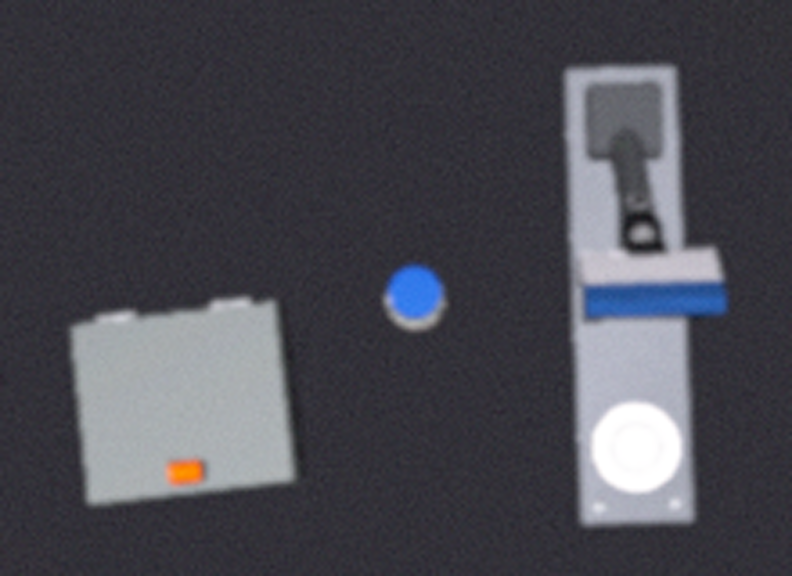

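View pics/s0a.png

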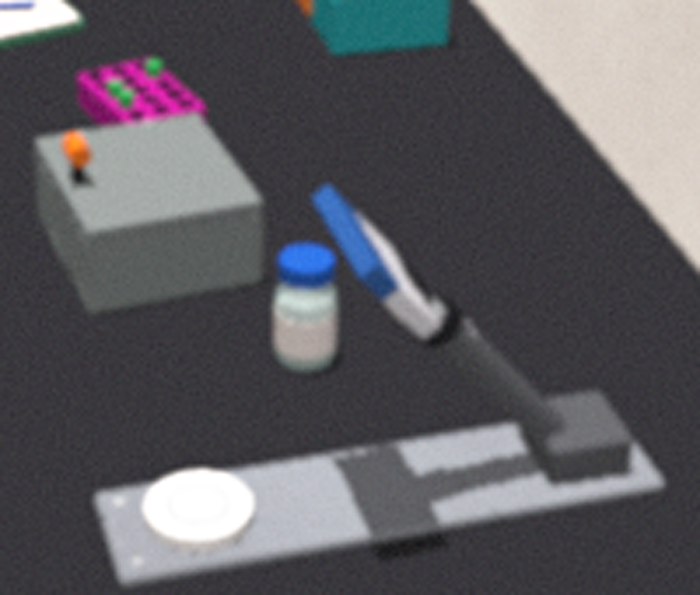

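Run:
```python
from h import *
np.set_printoptions(precision=4,suppress=True)
t=cv2.imread('pics/top0.png');s=cv2.imread('pics/side0.png')
def blob(im,f,roi):
    x0,y0,x1,y1=roi; h=cv2.cvtColor(im,cv2.COLOR_BGR2HSV); m=np.zeros(im.shape[:2],np.uint8)
    m[y0:y1,x0:x1]=(f(h.astype(int))*255).astype(np.uint8)[y0:y1,x0:x1]
    cs,_=cv2.findContours(m,cv2.RETR_EXTERNAL,cv2.CHAIN_APPROX_NONE); c=max(cs,key=cv2.contourArea)
    m2=np.zeros_like(m);cv2.drawContours(m2,[c],-1,255,-1); ys,xs=np.nonzero(m2)
    return np.array([xs.mean(),ys.mean()]),c,len(xs)
org=lambda h:(h[...,0]<16)&(h[...,1]>150)&(h[...,2]>120)
blu=lambda h:(h[...,0]>100)&(h[...,0]<125)&(h[...,1]>130)&(h[...,2]>70)
wht=lambda h:(h[...,1]<40)&(h[...,2]>215)
a=blob(t,org,(230,270,270,310));b=blob(s,org,(235,220,260,245)); print('tab',a[0],b[0],tri(a[0],b[0]), T.plane(a[0],.099))
a=blob(t,blu,(350,220,410,255));b=blob(s,blu,(310,235,340,278)); print('blue',a[0],b[0],tri(a[0],b[0]))
for n,q in(('t',a),('s',b)): r=cv2.minAreaRect(q[1]); print(n,r,cv2.boxPoints(r).tolist())
a=blob(t,wht,(355,265,400,310));b=blob(s,wht,(255,315,310,352)); print('stage',a[0],a[2],b[0],b[2],T.plane(a[0],.02),S.plane(b[0],.02),tri(a[0],b[0]))
gry=lambda h:(h[...,1]<60)&(h[...,2]>110)
a=blob(t,gry,(205,225,300,310)); ap=cv2.approxPolyDP(a[1],4,True)[:,0]; print('case',a[0],a[2],cv2.minAreaRect(a[1]),ap.tolist())
for p in cv2.boxPoints(cv2.minAreaRect(a[1])): print(T.plane(p,.073))
a=blob(t,blu,(300,230,330,255));print('jar',T.plane(a[0],.085))
print('plate',[T.plane(p,.005) for p in [(357.5,179.5),(388,178.5),(392,305),(361.5,305.5)]])
```

```text
tab [251.1277 290.6596] [246.3721 232.2558] (array([0.4704, 0.1774, 0.1024]), [np.float64(0.0018486168543083883), np.float64(0.0018486168543084306)]) [0.4686 0.178  0.099 ]
blue [382.2893 243.0346] [324.931  257.9119] (array([ 0.5909, -0.1705,  0.206 ]), [np.float64(0.0013096005338703713), np.float64(0.00130960053387041)])
t ((382.0, 243.0), (8.0, 38.0), 90.0) [[363.0, 239.0], [401.0, 239.0], [401.0, 247.0], [363.0, 247.0]]
s ((325.48529052734375, 258.308837890625), (34.985713958740234, 8.746427536010742), 59.03623962402344) [[312.73529052734375, 245.558837890625], [320.23529052734375, 241.058837890625], [338.23529052734375, 271.058837890625], [330.73529052734375, 275.558837890625]]
stage [376.2351 283.7264] 519 [281.3264 334.1226] 530 [ 0.4917 -0.1709  0.02  ] [ 0.496  -0.1707  0.02  ] (array([ 0.4938, -0.1712,  0.0206]), [np.float64(0.0020720265780787774), np.float64(0.002072026578078763)])
case [250.1097 271.0518] 2971 ((249.93902587890625, 270.45123291015625), (52.78627014160156, 57.866127014160156), 83.6598129272461) [[276, 244], [220, 251], [224, 299], [281, 292]]
[0.5896 0.2751 0.073 ]
[0.6081 0.1139 0.073 ]
[0.4618 0.0961 0.073 ]
[0.4434 0.2558 0.073 ]
jar [0.61   0.0044 0.085 ]
plate [array([ 0.7977, -0.1196,  0.005 ]), array([ 0.8008, -0.2091,  0.005 ]), array([ 0.4315, -0.217 ,  0.005 ]), array([ 0.4297, -0.1296,  0.005 ])]
```

Emit:
apply_moves --deltas '[[[2,-3.6,0],0.06],[[2,-3.6,0],0.06],[[2,-3.6,0],0.06],[[2,-3.6,0],0.06],[[2,-3.6,0],0.06],[[2,-3.6,0],0.06],[[2,-3.6,0],0.06],[[2,-3.6,0],0.06]]' --claw 60

```text
t: 0.77
ee_pos: [0.3805, 0.3202, 0.1979]
tcp_rot: [0.252, -3.123, 0.003]
ft_force: [1.7, 0.0, 0.2]
width: 0.6
```

Emit:
apply_moves --deltas '[[[2,-3.2,-1],-0.05],[[2,-3.2,-1],0],[[2,-3.2,-1],0],[[2,-3.2,-1],0],[[0.95,-1.5,-1],0],[[0,0,0],0]]'

```text
t: 1.27
ee_pos: [0.4767, 0.1589, 0.1461]
tcp_rot: [0.154, -3.131, 0.009]
ft_force: [-0.8, 0.3, -0.1]
width: 0.598
```

Run:
```python
from h import *
np.set_printoptions(precision=4,suppress=True)
o=monitor.observe();print(o['ee_pos'],yaw()[0],o['t'])
t=viewer.camera('top')[:,:,::-1];s=viewer.camera('side')[:,:,::-1]
cv2.imwrite('pics/j1.png',np.hstack([cv2.resize(t[200:320,190:310],(400,400)),cv2.resize(s[170:290,190:310],(400,400))]))
```

```text
[0.4767 0.1589 0.1461] 1.6689389149380482 1.2667
```

View pics/j1.png

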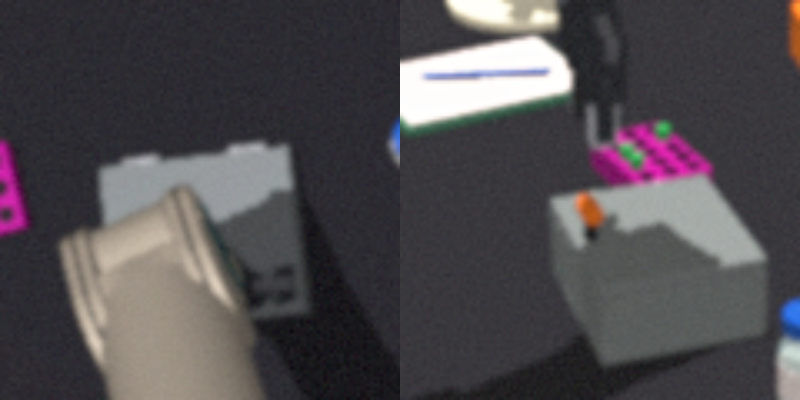

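Emit:
apply_moves --deltas '[[[-0.6,1.8,-1],0],[[0,0,-1.8],0],[[0,0,-1.8],0],[[0,0,0],0]]'

```text
t: 1.7
ee_pos: [0.4679, 0.1909, 0.103]
tcp_rot: [0.175, -3.135, -0.006]
ft_force: [-0.6, 0.1, 0.3]
width: 0.601
```

Run:
```python
from h import *
np.set_printoptions(precision=4,suppress=True)
o=monitor.observe();print(o['ee_pos'],yaw()[0],o['t'],o['ft_force'])
s=viewer.camera('side')[:,:,::-1]
cv2.imwrite('pics/j2.png',cv2.resize(s[190:290,210:310],(600,600)))
```

```text
[0.4679 0.1909 0.103 ] 1.6825625094962646 1.7 [-0.5778  0.0855  0.2733]
```

View pics/j2.png

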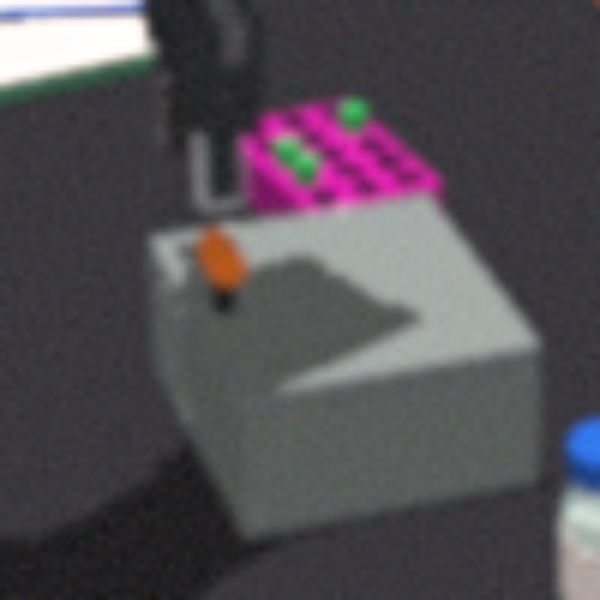

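Emit:
apply_moves --deltas '[[[0.2,-1.3,0],0],[[0,0,0],0],[[0,0,-1],0],[[0,0,-1],0],[[0,0,0],0]]'

```text
t: 2.17
ee_pos: [0.4724, 0.1807, 0.0872]
tcp_rot: [-0.182, 3.129, 0.013]
ft_force: [0.1, -0.4, -0.3]
width: 0.597
```

Run:
```python
from h import *
np.set_printoptions(precision=4,suppress=True)
o=monitor.observe();print(o['ee_pos'],yaw()[0],o['t'],o['ft_force'])
s=viewer.camera('side')[:,:,::-1]
cv2.imwrite('pics/j3.png',cv2.resize(s[190:290,210:310],(600,600)))
```

```text
[0.4724 0.1807 0.0872] 1.6869756526801596 2.1667 [ 0.0693 -0.4034 -0.3033]
```

View pics/j3.png

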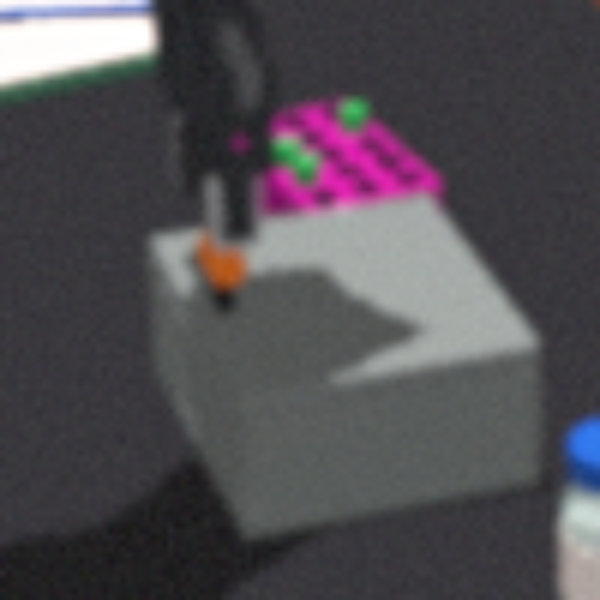

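Run:
```python
from h import *
np.set_printoptions(precision=1,suppress=True)
f=lambda P:(S.proj(P)-[210,190])*6
for P in [(.470,.1775,.1),(.4705,.155,.095),(.472,.153,.087),(.472,.208,.087),(.472,.153,.106)]: print(P,f(P))
```

```text
(0.47, 0.1775, 0.1) [213.4 258.4]
(0.4705, 0.155, 0.095) [222.4 291.1]
(0.472, 0.153, 0.087) [227.1 308.6]
(0.472, 0.208, 0.087) [209.2 252.6]
(0.472, 0.153, 0.106) [225.4 271.1]
```

Run:
```python
from h import *
s=viewer.camera('side')[:,:,::-1]; t=viewer.camera('top')[:,:,::-1]
a=cv2.resize(s[130:270,190:300],None,fx=4,fy=4,interpolation=cv2.INTER_CUBIC); a=cv2.convertScaleAbs(a,alpha=1.6,beta=20)
b=cv2.resize(t[200:340,190:280],None,fx=4,fy=4,interpolation=cv2.INTER_CUBIC)
cv2.imwrite('pics/j4.png',np.hstack([a,b]))
```

```text
(no output)
```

View pics/j4.png

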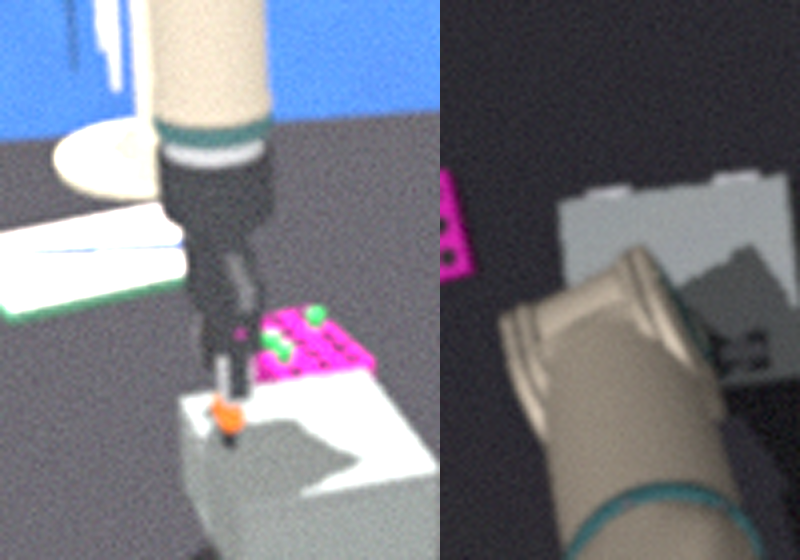

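Run:
```python
from h import *
np.set_printoptions(precision=3,suppress=True)
print(S.proj((.2304,.607,.2022)),T.proj((.2304,.607,.2022)),T.plane((95,362),0))
print(S.proj((.4724,.1807,.0872)),T.proj((.4724,.1807,.0872)))
s=cv2.imread('pics/side0.png');t=cv2.imread('pics/top0.png')
a=cv2.resize(s[60:180,100:200],None,fx=4,fy=4,interpolation=cv2.INTER_CUBIC)
b=cv2.resize(t[330:450,30:130],None,fx=4,fy=4,interpolation=cv2.INTER_CUBIC)
cv2.imwrite('pics/j5.png',cv2.convertScaleAbs(np.hstack([a,b]),alpha=1.7,beta=20))
```

```text
[149.689 151.069] [ 76.37  383.187] [0.265 0.636 0.   ]
[246.473 236.579] [250.656 289.385]
```

View pics/j5.png

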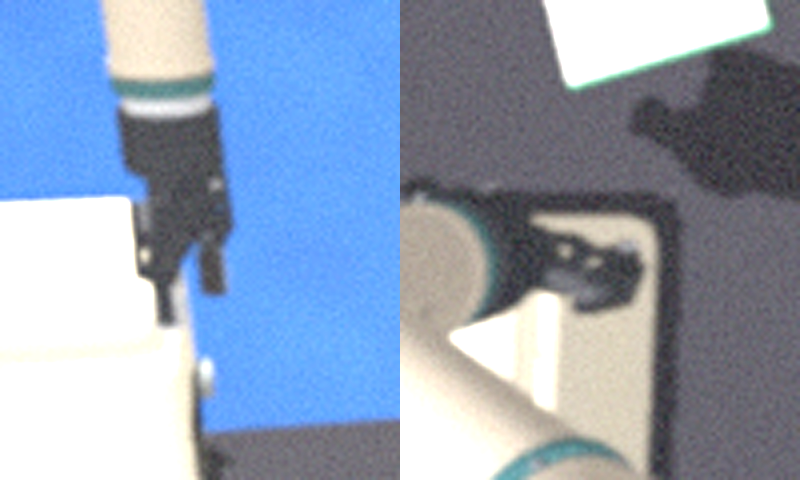

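Run:
```python
from h import *
np.set_printoptions(precision=1,suppress=True)
print(T.proj((0,0,0)),S.proj((0,0,0)),S.proj((.2304,.607,.36)),S.proj((.2304,.607,.215)),S.proj((.4724,.1807,.25)),S.proj((.4724,.1807,.30)))
```

```text
[315.9 459.3] [ 56.1 327.2] [143.1 101.6] [149.2 147.2] [243.9 181.1] [243.  162.8]
```

Emit:
apply_moves --deltas '[[[0,0,0],0],[[0,0,0],0],[[0,0,0],0],[[0,0,0],0],[[0,0,0],0]]' --claw 15 --squeeze 20

```text
t: 2.73
ee_pos: [0.4735, 0.1814, 0.0889]
tcp_rot: [-0.182, 3.127, 0.014]
ft_force: [-0.1, 0.2, 0.5]
width: 0.153
```

Run:
```python
from h import *
o=monitor.observe();print(o['ee_pos'],yaw()[0],o['t'],o['ft_force'],o['width'])
s=viewer.camera('side')[:,:,::-1]
a=cv2.resize(s[150:270,190:310],None,fx=5,fy=5,interpolation=cv2.INTER_CUBIC); a=cv2.convertScaleAbs(a,alpha=1.6,beta=20)
cv2.imwrite('pics/j6.png',a)
```

```text
[0.47353473 0.1813946  0.08885089] 1.687193205698987 2.7333 [-0.09716627  0.1977391   0.45910509] 0.15294288684885268
```

View pics/j6.png

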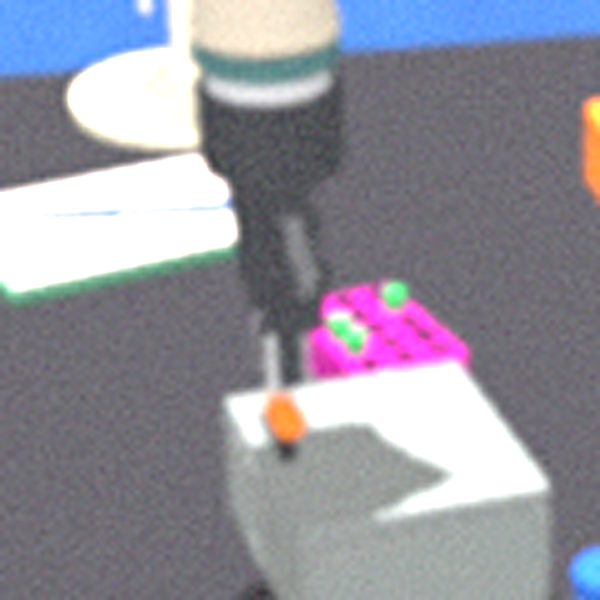

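Run:
```python
from h import *
np.set_printoptions(precision=3,suppress=True)
print(S.plane((245,228.6),.089),S.plane((147.9,137),.215), T.proj(S.plane((147.9,137),.215)))
d=S.ray((245,228.6));
for y in (.1814,.2):
  print(S.c+d*(y-S.c[1])/d[1])
d=S.ray((147.9,137)); print(S.c+d*(.607-S.c[1])/d[1], T.proj(S.c+d*(.607-S.c[1])/d[1]))
t=viewer.camera('top')[:,:,::-1]
cv2.imwrite('pics/j7.png',cv2.convertScaleAbs(cv2.resize(t[210:330,190:310],None,fx=5,fy=5,interpolation=cv2.INTER_CUBIC),alpha=1.8,beta=20))
```

```text
[0.475 0.225 0.089] [0.226 0.714 0.215] [ 31.898 385.421]
[0.47  0.181 0.112]
[0.472 0.2   0.102]
[0.231 0.607 0.249] [ 68.863 385.487]
```

View pics/j7.png

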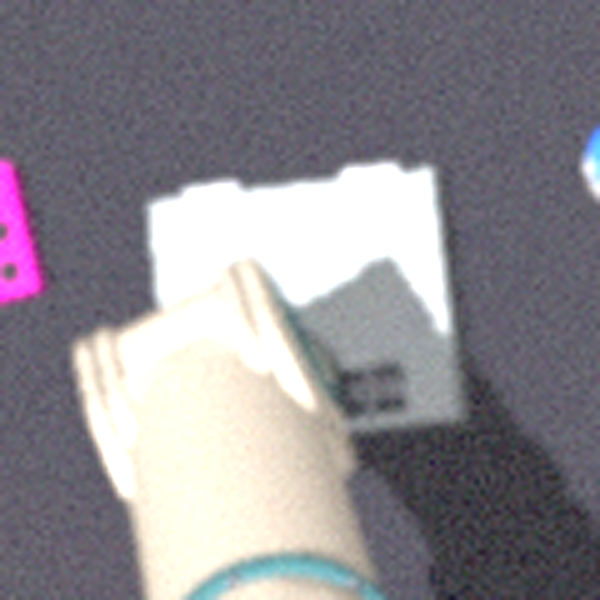

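Emit:
apply_moves --deltas '[[[0,0,0.5],0],[[0,0,0],0],[[0,0,0],0],[[-0.3,-0.3,-1],0],[[0,0,-0.7],0],[[0,0,-0.6],0],[[0,0,0],0]]' --claw 60

```text
t: 3.42
ee_pos: [0.4715, 0.1789, 0.0712]
tcp_rot: [-0.182, 3.124, 0.016]
ft_force: [-0.0, -0.5, 0.2]
width: 0.6
```

Run:
```python
from h import *
o=monitor.observe();print(o['ee_pos'],yaw()[0],o['t'],o['ft_force'],o['width'])
s=viewer.camera('side')[:,:,::-1]
a=cv2.resize(s[150:270,190:310],None,fx=5,fy=5,interpolation=cv2.INTER_CUBIC); a=cv2.convertScaleAbs(a,alpha=1.6,beta=20)
cv2.imwrite('pics/j8.png',a)
```

```text
[0.47148431 0.17887505 0.07117022] 1.6872182182401834 3.4167 [-0.04232404 -0.47828772  0.15887316] 0.6004702368780724
```

View pics/j8.png

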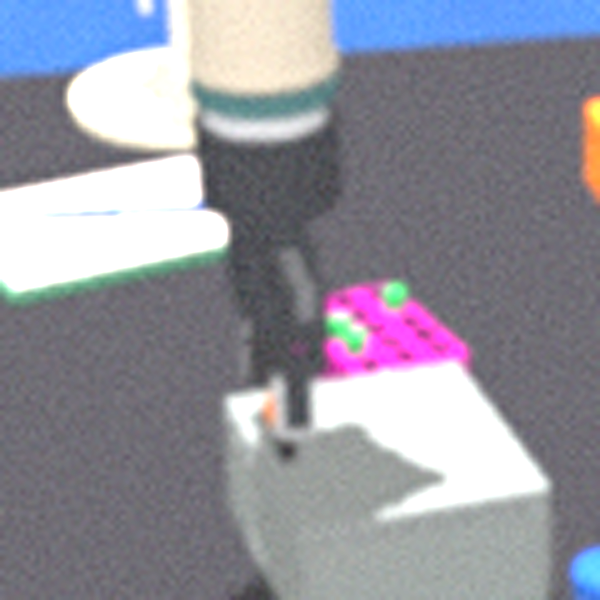

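Emit:
apply_moves --deltas '[[[-0.1,0,-0.7],0],[[0,0,-0.5],0],[[0,0,0],0]]'

```text
t: 3.72
ee_pos: [0.4714, 0.1796, 0.0589]
tcp_rot: [-0.182, 3.122, 0.017]
ft_force: [0.1, -0.1, 0.9]
width: 0.601
```

Run:
```python
from h import *
o=monitor.observe();print(o['ee_pos'],yaw()[0],o['t'],o['ft_force'],o['width'])
s=viewer.camera('side')[:,:,::-1]
a=cv2.resize(s[150:270,190:310],None,fx=5,fy=5,interpolation=cv2.INTER_CUBIC); a=cv2.convertScaleAbs(a,alpha=1.6,beta=20)
cv2.imwrite('pics/j9.png',a)
```

```text
[0.47142648 0.17961134 0.05885537] 1.687484249461753 3.7167 [ 0.07461439 -0.10990632  0.85284777] 0.6005555245923142
```

View pics/j9.png

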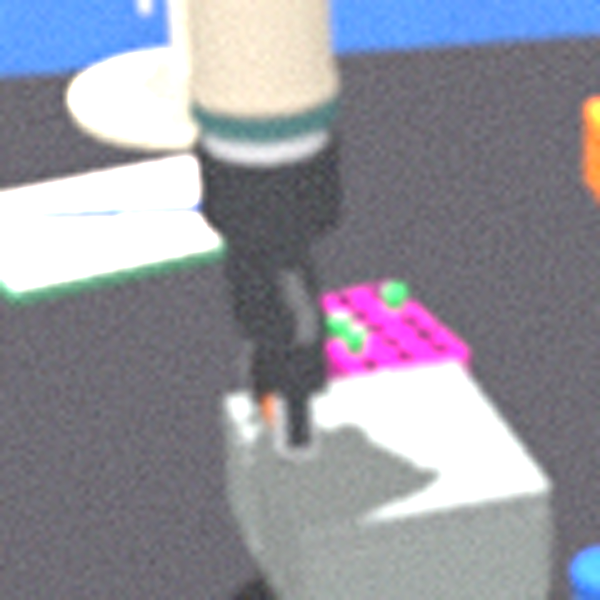

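Emit:
apply_moves --deltas '[[[0,0,0],0],[[0,0,0],0],[[0,0,0],0],[[0,0,0],0],[[0,0,0],0]]' --claw 5 --squeeze 30

```text
t: 4.18
ee_pos: [0.4716, 0.1795, 0.0595]
tcp_rot: [-0.183, 3.122, 0.017]
ft_force: [-0.3, 0.2, -0.8]
width: 0.271
```

Run:
```python
from h import *
o=monitor.observe();print(o['ee_pos'],yaw()[0],o['t'],o['ft_force'],o['width'])
s=viewer.camera('side')[:,:,::-1]
a=cv2.resize(s[150:270,190:310],None,fx=5,fy=5,interpolation=cv2.INTER_CUBIC); a=cv2.convertScaleAbs(a,alpha=1.6,beta=20)
cv2.imwrite('pics/j10.png',a)
```

```text
[0.47160608 0.17947941 0.05945012] 1.6879167555002508 4.1833 [-0.25449665  0.23640036 -0.84293265] 0.2705441631296055
```

View pics/j10.png

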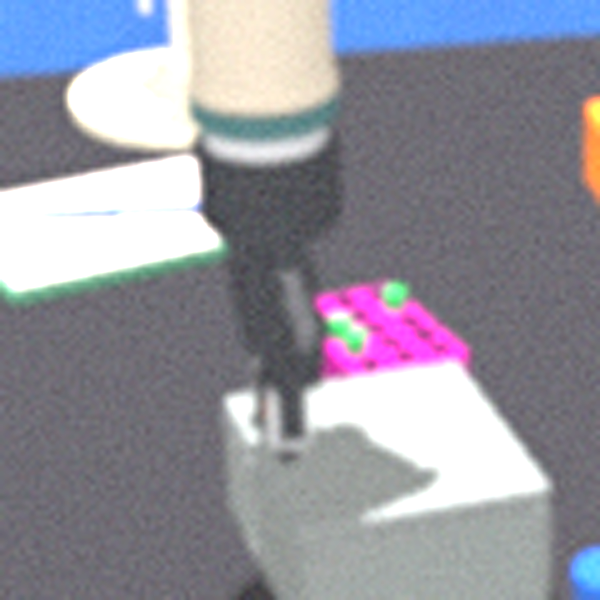

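```bash
cat >> h.py <<'E'
G0=np.array([.4716,.1795,.0595]); C=np.array([.9937,.1118])
def lidpos(th):
    a=0.3025+th; r=.131; d=.125-r*np.cos(a); return G0+np.array([C[0]*d,C[1]*d,r*np.sin(a)-.039])
def lidth(p):
    d=(np.asarray(p)-G0); x=.125-d[:2]@C; z=d[2]+.039; return np.arctan2(z,x)-.3025,np.hypot(x,z),d[:2]@[-C[1],C[0]]
E
python3 - <<'E'
from h import *
np.set_printoptions(precision=2,suppress=True)
p=G0
for th in np.arange(.1,1.81,.1):
    q=lidpos(th); print(round(th,1),(q-p)*100,q); p=q
E
```

```text
0.1 [0.44 0.05 1.23] [0.48 0.18 0.07]
0.2 [0.57 0.06 1.18] [0.48 0.18 0.08]
0.3 [0.68 0.08 1.11] [0.49 0.18 0.09]
0.4 [0.79 0.09 1.04] [0.5  0.18 0.11]
0.5 [0.89 0.1  0.96] [0.51 0.18 0.11]
0.6 [0.98 0.11 0.86] [0.52 0.18 0.12]
0.7 [1.06 0.12 0.76] [0.53 0.19 0.13]
0.8 [1.13 0.13 0.65] [0.54 0.19 0.14]
0.9 [1.19 0.13 0.53] [0.55 0.19 0.14]
1.0 [1.24 0.14 0.41] [0.56 0.19 0.15]
1.1 [1.27 0.14 0.28] [0.57 0.19 0.15]
1.2 [1.29 0.15 0.15] [0.59 0.19 0.15]
1.3 [1.3  0.15 0.02] [0.6  0.19 0.15]
1.4 [ 1.3   0.15 -0.11] [0.61 0.2  0.15]
1.5 [ 1.28  0.14 -0.24] [0.63 0.2  0.15]
1.6 [ 1.25  0.14 -0.36] [0.64 0.2  0.14]
1.7 [ 1.21  0.14 -0.49] [0.65 0.2  0.14]
1.8 [ 1.15  0.13 -0.61] [0.66 0.2  0.13]
```

Emit:
apply_moves --deltas '[[[0.4,0,1.2],0],[[0.5,0.1,1.1],0],[[0.6,0.1,1.0],0],[[0.7,0.1,1.0],0]]' --squeeze 40

```text
t: 4.57
ee_pos: [0.4937, 0.1821, 0.1011]
tcp_rot: [-0.184, 3.124, 0.015]
ft_force: [3.1, 0.7, -8.3]
width: 0.267
```

Run:
```python
from h import *
o=monitor.observe();print(o['ee_pos'],yaw()[0],o['t'],o['ft_force'],o['width'],lidth(o['ee_pos']))
s=viewer.camera('side')[:,:,::-1]
a=cv2.resize(s[150:270,190:310],None,fx=5,fy=5,interpolation=cv2.INTER_CUBIC); a=cv2.convertScaleAbs(a,alpha=1.6,beta=20)
cv2.imwrite('pics/j11.png',a)
```

```text
[0.49374485 0.18212159 0.10105258] 1.688456445446249 4.5667 [ 3.1296528   0.65657972 -8.34313331] 0.2668681509288342 (np.float64(0.3626167564934253), np.float64(0.1305232963535996), np.float64(0.00012927483884325944))
```

View pics/j11.png

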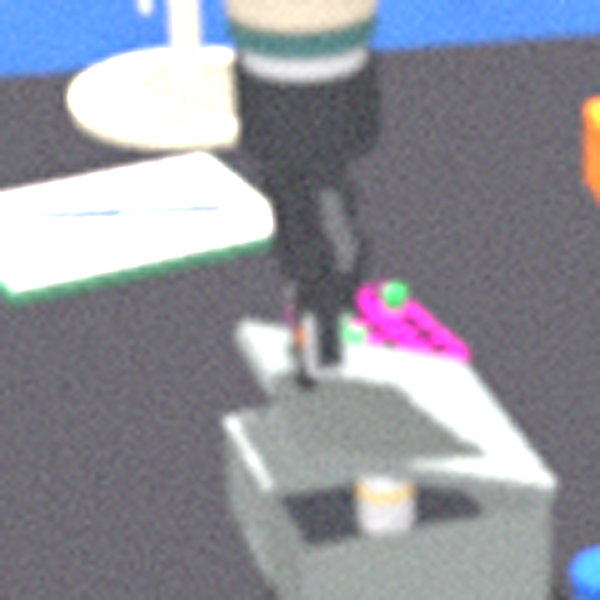

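Emit:
apply_moves --deltas '[[[0.8,0.1,1.0],0],[[0.9,0.1,0.9],0],[[1.0,0.1,0.8],0],[[1.1,0.1,0.7],0],[[1.1,0.1,0.6],0]]'

```text
t: 5.03
ee_pos: [0.5398, 0.1877, 0.139]
tcp_rot: [-0.186, 3.133, 0.015]
ft_force: [0.5, 0.5, -8.2]
width: 0.27
```

Run:
```python
from h import *
o=monitor.observe();print(o['ee_pos'],yaw()[0],o['t'],o['ft_force'],o['width'],lidth(o['ee_pos']))
```

```text
[0.53979027 0.18771533 0.13904764] 1.689381631384631 5.0333 [ 0.5368922   0.52586096 -8.22388911] 0.2704426643652063 (np.float64(0.8247741718292148), np.float64(0.13124626343390286), np.float64(0.0005398977010816097))
```

Emit:
apply_moves --deltas '[[[1.15,0.1,0.6],0],[[1.2,0.1,0.4],0],[[1.25,0.1,0.25],0],[[1.3,0.1,0.1],0]]'

```text
t: 5.37
ee_pos: [0.58, 0.1926, 0.1506]
tcp_rot: [0.188, -3.119, -0.013]
ft_force: [-4.3, 0.0, 9.5]
width: 0.269
```

Run:
```python
from h import *
o=monitor.observe();print(o['ee_pos'],yaw()[0],o['t'],o['ft_force'],o['width'],lidth(o['ee_pos']))
```

```text
[0.5799631  0.19262398 0.15060256] 1.6913864314169489 5.3667 [-4.3124123   0.01981662  9.46845709] 0.2692761836175973 (np.float64(1.147049178226293), np.float64(0.13106476375010515), np.float64(0.0009263040262597832))
```

Emit:
apply_moves --deltas '[[[1.3,0.1,0.2],0],[[1.3,0.1,0.0],0],[[1.3,0.1,-0.1],0],[[1.3,0.1,-0.2],0],[[1.2,0.1,-0.4],0]]'

```text
t: 5.78
ee_pos: [0.6378, 0.1998, 0.1453]
tcp_rot: [0.191, -3.104, -0.015]
ft_force: [-0.9, 0.5, 7.6]
width: 0.268
```

Run:
```python
from h import *
o=monitor.observe();print(o['ee_pos'],yaw()[0],o['t'],o['ft_force'],o['width'],lidth(o['ee_pos']))
```

```text
[0.6378445  0.19980962 0.14530888] 1.693317779418914 5.7833 [-0.89265514  0.52858788  7.60375955] 0.2683984725057734 (np.float64(1.5962701048162236), np.float64(0.13183613991113693), np.float64(0.0015955332076912265))
```

Emit:
apply_moves --deltas '[[[1.1,0.1,-0.5],0],[[0.8,0.1,-0.5],0],[[0.2,0,-0.1],0],[[0,0,0],0]]'

```text
t: 6.12
ee_pos: [0.6619, 0.2028, 0.1351]
tcp_rot: [0.189, -3.108, -0.017]
ft_force: [-1.0, -1.2, 3.3]
width: 0.267
```

Run:
```python
from h import *
o=monitor.observe();print(o['ee_pos'],yaw()[0],o['t'],o['ft_force'],o['width'],lidth(o['ee_pos']))
s=viewer.camera('side')[:,:,::-1]
a=cv2.resize(s[130:280,190:340],None,fx=4,fy=4,interpolation=cv2.INTER_CUBIC); a=cv2.convertScaleAbs(a,alpha=1.6,beta=20)
cv2.imwrite('pics/j12.png',a)
```

```text
[0.66185902 0.20279801 0.13510213] 1.6922663011577046 6.1167 [-1.03174795 -1.18048962  3.33216586] 0.2666795880581499 (np.float64(1.7951580424917222), np.float64(0.13258161684760272), np.float64(0.0018802738122990763))
```

View pics/j12.png

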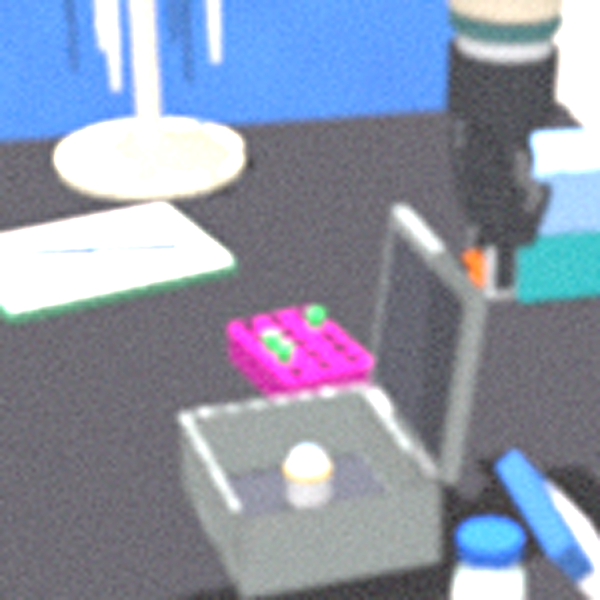

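Emit:
apply_moves --deltas '[[[0,0,0],0],[[0,0,0],0],[[0,0,0],0],[[0,0,1.5],0],[[0,0,3],0],[[0,0,3.5],0],[[0,0,1.5],0],[[0,0,0],0]]' --claw 60

```text
t: 6.83
ee_pos: [0.655, 0.2017, 0.2295]
tcp_rot: [0.191, -3.097, -0.013]
ft_force: [-0.2, 0.3, 0.8]
width: 0.596
```

Run:
```python
from h import *
o=monitor.observe();print(o['ee_pos'],yaw()[0],o['t'],o['ft_force'],o['width'])
s=viewer.camera('side')[:,:,::-1];t=viewer.camera('top')[:,:,::-1]
cv2.imwrite('pics/s13.png',s);cv2.imwrite('pics/t13.png',t)
a=cv2.resize(s[160:280,220:320],None,fx=4,fy=4,interpolation=cv2.INTER_CUBIC)
b=cv2.resize(t[200:320,200:300],None,fx=4,fy=4,interpolation=cv2.INTER_CUBIC)
cv2.imwrite('pics/j13.png',cv2.convertScaleAbs(np.hstack([a,b]),alpha=1.6,beta=20))
```

```text
[0.65497351 0.20169754 0.22946678] 1.6938800062218335 6.8333 [-0.21046054  0.28986357  0.8352335 ] 0.5957016823610743
```

View pics/j13.png

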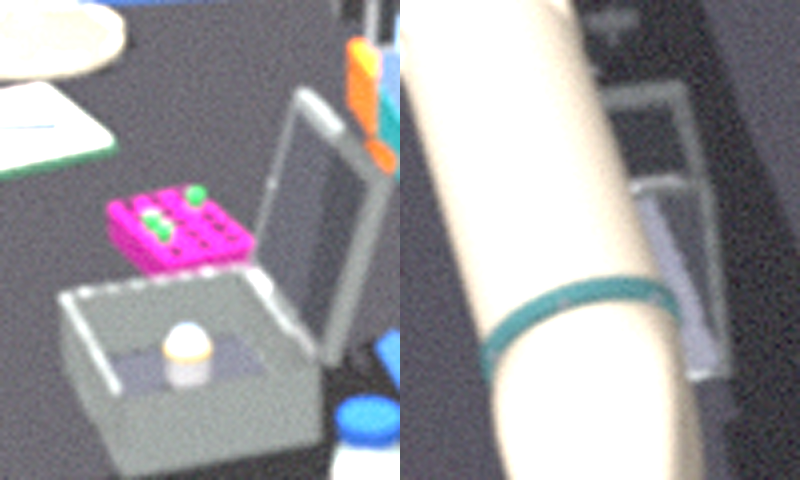

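Run:
```python
from h import *
np.set_printoptions(precision=4,suppress=True)
for P in [(.5245,.1835,.005),(.5245,.1835,.047),(.5245,.1835,.057)]: print((S.proj(P)-[220,160])*4)
s=cv2.imread('pics/s13.png'); cv2.imwrite('pics/j14.png',cv2.convertScaleAbs(cv2.resize(s[225:275,240:300],None,fx=10,fy=10,interpolation=cv2.INTER_CUBIC),alpha=1.3))
d=S.ray((266.75,247.5)); print(S.c+d*(.1835-S.c[1])/d[1])
```

```text
[183.4382 399.0451]
[182.0065 347.3471]
[181.66   334.8333]
[0.528  0.1835 0.0444]
```

View pics/j14.png

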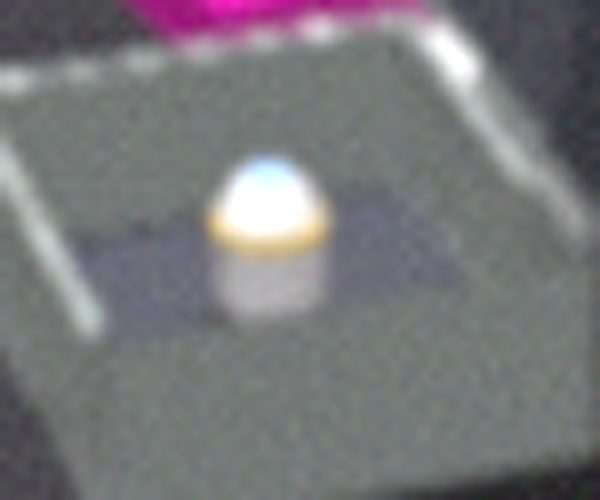

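Emit:
apply_moves --deltas '[[[-2.5,-0.3,0],0],[[-3,-0.4,0],0],[[-3,-0.4,0],0],[[-2,-0.3,0],0],[[-0.5,0,0],0],[[0,0,0],0],[[0,0,0],0]]' --claw 75

```text
t: 7.52
ee_pos: [0.5322, 0.1833, 0.2131]
tcp_rot: [0.189, -3.075, -0.002]
ft_force: [0.1, 0.4, -0.6]
width: 0.747
```

Run:
```python
from h import *
np.set_printoptions(precision=4,suppress=True)
o=monitor.observe();print(o['ee_pos'],yaw()[0],yaw()[1][:,2],o['joint_pos'])
```

```text
[0.5322 0.1833 0.2131] 1.6937127192774017 [-0.061  -0.0025 -0.9981] [-0.3035  0.5243 -0.0999  1.6919  0.0348  0.9853  1.2824]
```

Emit:
apply_moves --deltas '[[[-0.4,0.1,-1.5],0],[[-0.2,0,-2],0],[[0,0,-2],0],[[0,0,-2],0],[[0,0,-2],0],[[0,0,-1.5],0],[[0,0,0],0],[[0,0,0],0]]'

```text
t: 8.18
ee_pos: [0.5372, 0.1855, 0.0938]
tcp_rot: [0.185, -3.083, -0.004]
ft_force: [0.1, 0.4, 1.1]
width: 0.752
```

Run:
```python
from h import *
np.set_printoptions(precision=4,suppress=True)
o=monitor.observe();print(o['ee_pos'],yaw()[0],yaw()[1][:,2],o['t'],o['ft_force'],o['width'])
s=viewer.camera('side')[:,:,::-1]
a=cv2.resize(s[160:280,210:330],None,fx=5,fy=5,interpolation=cv2.INTER_CUBIC)
cv2.imwrite('pics/j15.png',cv2.convertScaleAbs(a,alpha=1.5,beta=20))
```

```text
[0.5372 0.1855 0.0938] 1.6902826971231881 [-0.0533 -0.0006 -0.9986] 8.1833 [0.1174 0.3825 1.126 ] 0.7520665911982053
```

View pics/j15.png

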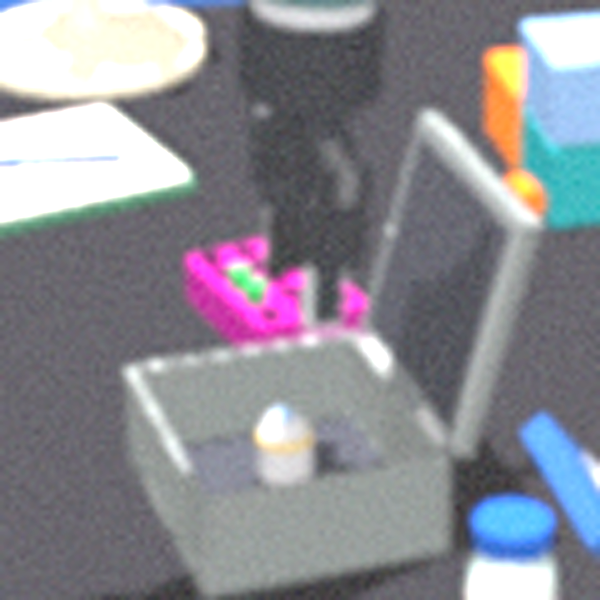

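Emit:
apply_moves --deltas '[[[-1.2,0,0],0],[[0,0,0],0],[[-0.1,0,-1.5],0],[[-0.1,0,-1.5],0],[[-0.1,0,-1],0],[[0,0,0],0]]'

```text
t: 8.73
ee_pos: [0.531, 0.1876, 0.0583]
tcp_rot: [0.184, -3.098, -0.01]
ft_force: [0.3, -0.1, 0.9]
width: 0.748
```

Run:
```python
from h import *
np.set_printoptions(precision=4,suppress=True)
o=monitor.observe();print(o['ee_pos'],yaw()[0],yaw()[1][:,2],o['t'],o['ft_force'],o['width'])
s=viewer.camera('side')[:,:,::-1]
a=cv2.resize(s[160:280,210:330],None,fx=5,fy=5,interpolation=cv2.INTER_CUBIC)
cv2.imwrite('pics/j16.png',cv2.convertScaleAbs(a,alpha=1.5,beta=20))
```

```text
[0.531  0.1876 0.0583] 1.6890848040475412 [-0.0384  0.0044 -0.9993] 8.7333 [ 0.3062 -0.0515  0.8525] 0.7479316971454578
```

View pics/j16.png

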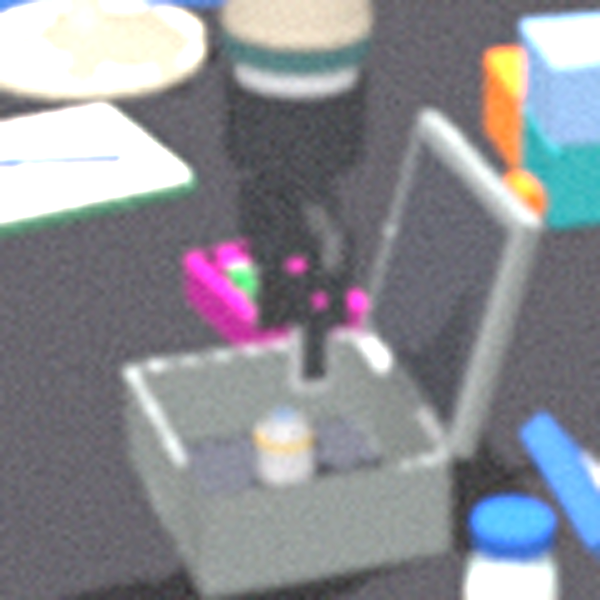

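Emit:
apply_moves --deltas '[[[-0.7,-0.2,0],0],[[0,0,0],0],[[-0.2,0,-1.2],0],[[-0.2,0,-1.2],0],[[-0.1,0,-0.8],0],[[0,0,0],0]]'

```text
t: 9.28
ee_pos: [0.5231, 0.1868, 0.0312]
tcp_rot: [0.183, -3.109, -0.015]
ft_force: [-0.8, -1.5, -0.7]
width: 0.749
```

Run:
```python
from h import *
np.set_printoptions(precision=4,suppress=True)
o=monitor.observe();print(o['ee_pos'],yaw()[0],yaw()[1][:,2],o['t'],o['ft_force'],o['width'])
s=viewer.camera('side')[:,:,::-1]
a=cv2.resize(s[160:280,210:330],None,fx=5,fy=5,interpolation=cv2.INTER_CUBIC)
cv2.imwrite('pics/j17.png',cv2.convertScaleAbs(a,alpha=1.5,beta=20))
```

```text
[0.5231 0.1868 0.0312] 1.6884893848098463 [-0.0278  0.0082 -0.9996] 9.2833 [-0.7653 -1.5244 -0.6675] 0.7493027104844477
```

View pics/j17.png

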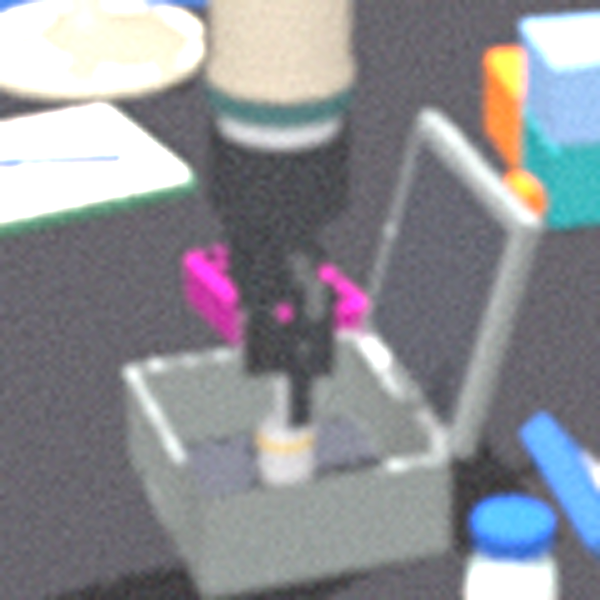

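Emit:
apply_moves --deltas '[[[0.1,0,-1.2],0],[[0,0,-1],0],[[0,0,-0.7],0],[[0,0,0],0]]'

```text
t: 9.67
ee_pos: [0.5268, 0.1875, 0.0019]
tcp_rot: [0.183, -3.114, -0.017]
ft_force: [0.3, -0.4, 0.3]
width: 0.751
```

Run:
```python
from h import *
np.set_printoptions(precision=4,suppress=True)
o=monitor.observe();print(o['ee_pos'],yaw()[0],yaw()[1][:,2],o['t'],o['ft_force'],o['width'])
s=viewer.camera('side')[:,:,::-1]
a=cv2.resize(s[160:280,210:330],None,fx=5,fy=5,interpolation=cv2.INTER_CUBIC)
cv2.imwrite('pics/j18.png',cv2.convertScaleAbs(a,alpha=1.5,beta=20))
```

```text
[0.5268 0.1875 0.0019] 1.688204958759546 [-0.023   0.0099 -0.9997] 9.6667 [ 0.2752 -0.4453  0.3108] 0.7513442784313964
```

View pics/j18.png

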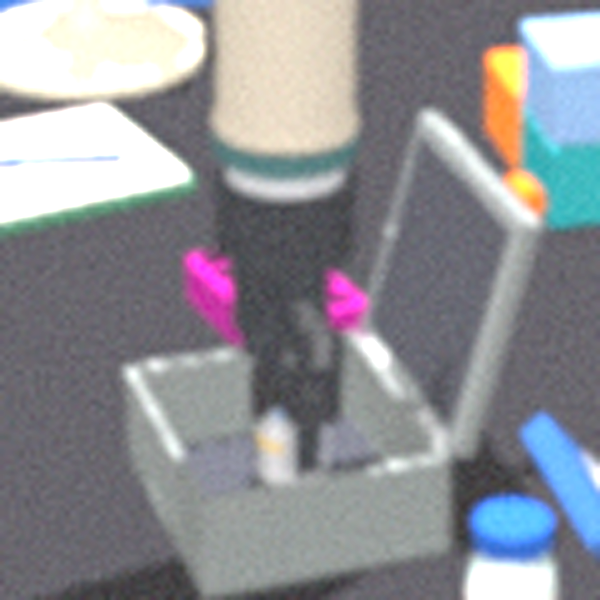

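Emit:
apply_moves --deltas '[[[-0.4,-0.1,-0.3],0],[[-0.1,0,-0.3],0],[[0,0,0],0]]'

```text
t: 9.97
ee_pos: [0.5216, 0.1865, -0.0042]
tcp_rot: [0.183, -3.114, -0.018]
ft_force: [-0.3, -0.1, 0.2]
width: 0.749
```

Emit:
apply_moves --deltas '[[[0,0,0],0],[[0,0,0],0],[[0,0,0],0],[[0,0,0],0],[[0,0,0],0],[[0,0,0],0]]' --claw 10 --squeeze 30

```text
t: 10.47
ee_pos: [0.5216, 0.1863, -0.0037]
tcp_rot: [0.183, -3.115, -0.018]
ft_force: [-0.6, -0.0, -1.7]
width: 0.341
```

Run:
```python
from h import *
np.set_printoptions(precision=4,suppress=True)
o=monitor.observe();print(o['ee_pos'],yaw()[0],yaw()[1][:,2],o['t'],o['ft_force'],o['width'])
s=viewer.camera('side')[:,:,::-1]
a=cv2.resize(s[160:280,210:330],None,fx=5,fy=5,interpolation=cv2.INTER_CUBIC)
cv2.imwrite('pics/j19.png',cv2.convertScaleAbs(a,alpha=1.5,beta=20))
```

```text
[ 0.5216  0.1863 -0.0037] 1.6880710117295692 [-0.0221  0.01   -0.9997] 10.4667 [-0.6356 -0.0386 -1.7425] 0.34081789991180567
```

View pics/j19.png

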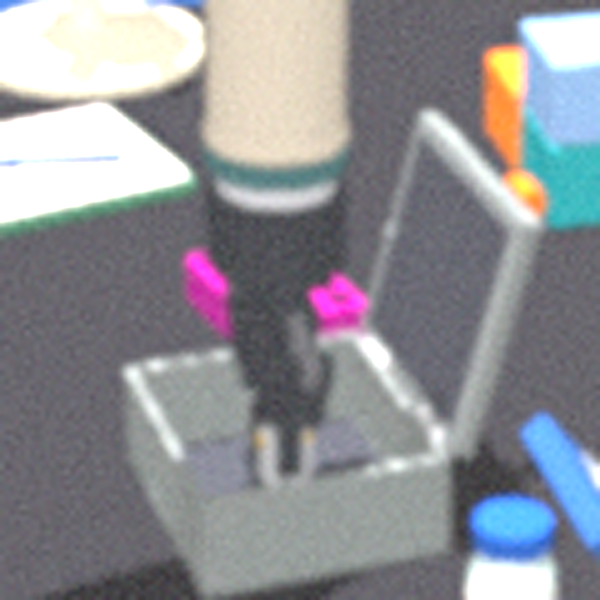

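Emit:
apply_moves --deltas '[[[0,0,0.8],0],[[0,0,1.2],0],[[0.1,0,1.5],0],[[0.1,0,1.5],0],[[0.1,0,1.5],0],[[0.1,0,1.5],0],[[0.1,0,1.5],0],[[0,0,1],0],[[0,0,0],0]]' --squeeze 45

```text
t: 11.27
ee_pos: [0.5254, 0.186, 0.1122]
tcp_rot: [0.184, -3.115, -0.018]
ft_force: [0.4, 0.5, -2.1]
width: 0.333
```

Run:
```python
from h import *
np.set_printoptions(precision=4,suppress=True)
o=monitor.observe();print(o['ee_pos'],yaw()[0],yaw()[1][:,2],o['t'],o['ft_force'],o['width'])
s=viewer.camera('side')[:,:,::-1]
a=cv2.resize(s[140:260,210:330],None,fx=5,fy=5,interpolation=cv2.INTER_CUBIC)
cv2.imwrite('pics/j20.png',cv2.convertScaleAbs(a,alpha=1.5,beta=20))
```

```text
[0.5254 0.186  0.1122] 1.688431993485417 [-0.022   0.0101 -0.9997] 11.2667 [ 0.383   0.4572 -2.0897] 0.3329893747023347
```

View pics/j20.png

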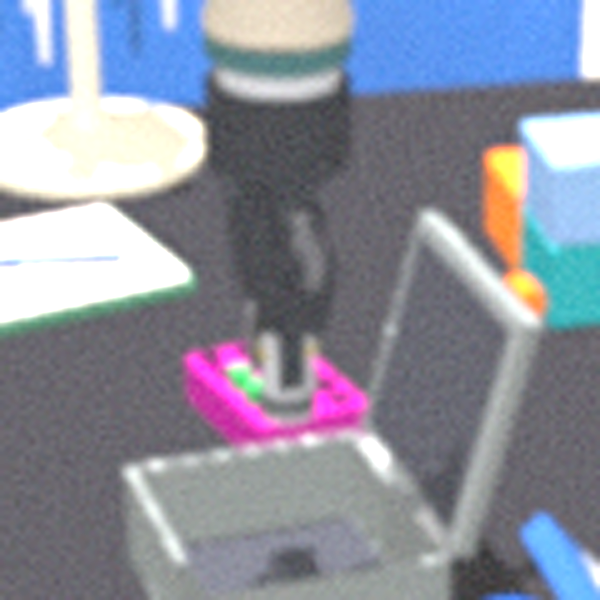

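Emit:
apply_moves --deltas '[[[-0.3,-1.2,0],0],[[-0.3,-2.2,0],0],[[-0.3,-2.8,0],0],[[-0.3,-2.8,0],0],[[-0.3,-2.8,0],0],[[-0.3,-2.8,0],0],[[-0.3,-2.8,0],0],[[-0.3,-2.2,0],0],[[-0.3,-1.5,0],0],[[0,-0.8,0],0]]'

```text
t: 12.15
ee_pos: [0.4824, -0.0468, 0.1037]
tcp_rot: [0.19, -3.094, -0.016]
ft_force: [-0.6, 0.3, -1.5]
width: 0.341
```

Run:
```python
from h import *
np.set_printoptions(precision=4,suppress=True)
o=monitor.observe();print(o['ee_pos'],yaw()[0],yaw()[1][:,2],o['t'],o['ft_force'],o['width'])
```

```text
[ 0.4824 -0.0468  0.1037] 1.6931903935829133 [-0.0424  0.0079 -0.9991] 12.15 [-0.5904  0.2568 -1.5484] 0.34071958507327355
```

Emit:
apply_moves --deltas '[[[0.2,-1.5,0],0],[[0.2,-2.2,0],0],[[0.1,-2.5,0],0],[[0.1,-2.3,0],0],[[0.1,-1.6,0],0],[[0,-0.8,0],0],[[0,-0.3,0],0],[[0,0,0],0]]'

```text
t: 12.82
ee_pos: [0.482, -0.1654, 0.0985]
tcp_rot: [0.187, -3.082, -0.022]
ft_force: [0.2, 0.2, -1.5]
width: 0.333
```

Run:
```python
from h import *
np.set_printoptions(precision=4,suppress=True)
o=monitor.observe();print(o['ee_pos'],yaw()[0],yaw()[1][:,2],o['t'],o['ft_force'],o['width'])
s=viewer.camera('side')[:,:,::-1]
a=cv2.resize(s[210:370,220:380],None,fx=4,fy=4,interpolation=cv2.INTER_CUBIC)
cv2.imwrite('pics/j21.png',cv2.convertScaleAbs(a,alpha=1.3,beta=10))
```

```text
[ 0.482  -0.1654  0.0985] 1.6916048940403643 [-0.0546  0.0108 -0.9985] 12.8167 [ 0.1754  0.2215 -1.5176] 0.3333940943292282
```

View pics/j21.png

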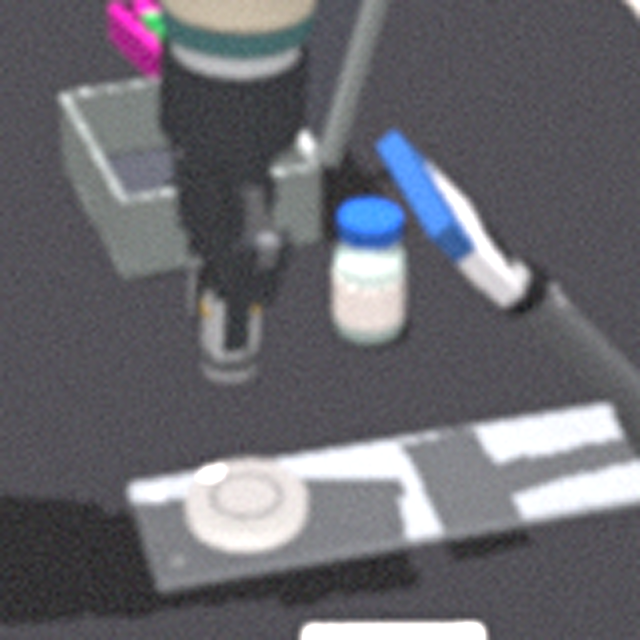

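Run:
```python
from h import *
np.set_printoptions(precision=4,suppress=True)
for z in (.10,.107,.112): print(S.plane((277.25,303),z))
print(S.plane((281.3,334.1),.02), S.proj((.4955,-.171,.02)))
```

```text
[ 0.4896 -0.1617  0.1   ]
[ 0.4877 -0.1714  0.107 ]
[ 0.4864 -0.1783  0.112 ]
[ 0.4959 -0.1706  0.02  ] [281.1486 334.2465]
```

Emit:
apply_moves --deltas '[[[0.2,-0.2,-1],0],[[0,-0.1,-1.3],0],[[0,0,-1.3],0],[[0,0,-1.2],0],[[0,0,-0.8],0],[[0,0,0],0]]'

```text
t: 13.37
ee_pos: [0.4859, -0.1592, 0.0382]
tcp_rot: [0.207, -3.082, -0.029]
ft_force: [-1.0, 0.0, -2.2]
width: 0.33
```

```bash
cat > look.py <<'E'
from h import *
import sys
np.set_printoptions(precision=4,suppress=True)
o=monitor.observe();print(o['ee_pos'],yaw()[0],yaw()[1][:,2],o['t'],o['ft_force'],o['width'])
x0,y0,w,k,cam=int(sys.argv[2]),int(sys.argv[3]),int(sys.argv[4]),int(sys.argv[5]),(sys.argv+['side'])[6]
s=viewer.camera(cam)[:,:,::-1]
a=cv2.resize(s[y0:y0+w,x0:x0+w],None,fx=k,fy=k,interpolation=cv2.INTER_CUBIC)
cv2.imwrite(sys.argv[1],cv2.convertScaleAbs(a,alpha=1.3,beta=10))
E
python3 look.py pics/j22.png 220 260 100 6
```

```text
[ 0.4859 -0.1592  0.0382] 1.7043281268333526 [-0.0532  0.015  -0.9985] 13.3667 [-0.9983  0.0384 -2.1999] 0.33033671286711297
```

View pics/j22.png

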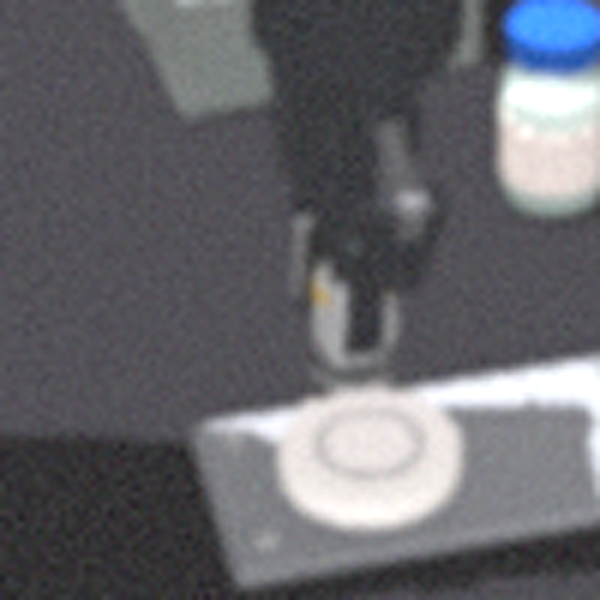

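Emit:
apply_moves --deltas '[[[0.4,-1.0,0],0],[[0,0,0],0],[[0,-0.1,-0.6],0],[[0,-0.1,-0.5],0],[[0,0,0],0]]'

```text
t: 13.83
ee_pos: [0.4929, -0.1722, 0.0286]
tcp_rot: [0.209, -3.087, -0.027]
ft_force: [0.2, 0.8, -2.9]
width: 0.334
```

```bash
python3 look.py pics/j23.png 220 260 100 6; python3 -c "
from h import *
print(S.plane((278.3,323),.047))"
```

```text
[ 0.4929 -0.1722  0.0286] 1.7058205533189246 [-0.0485  0.0139 -0.9987] 13.8333 [ 0.2186  0.8095 -2.9274] 0.33403503627838194
[ 0.49076829 -0.16391832  0.047     ]
```

View pics/j23.png

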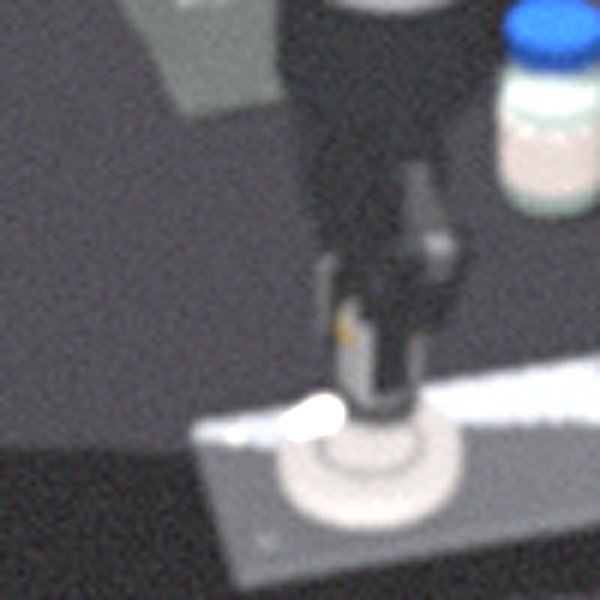

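Emit:
apply_moves --deltas '[[[-0.4,0.2,-0.3],0],[[0,0,0],0],[[0,0,-0.4],0],[[0,0,-0.3],0],[[0,0,0],0]]'

```text
t: 14.3
ee_pos: [0.4883, -0.1698, 0.0183]
tcp_rot: [0.21, -3.087, -0.026]
ft_force: [-0.9, -0.2, -2.6]
width: 0.333
```

```bash
python3 look.py pics/j24.png 220 260 100 6; python3 -c "
from h import *
print(S.plane((283.3,328.3),.037))"
```

```text
[ 0.4883 -0.1698  0.0183] 1.7058604989714865 [-0.048   0.0138 -0.9988] 14.3 [-0.8848 -0.2492 -2.5656] 0.33273550640047256
[ 0.50025507 -0.1725057   0.037     ]
```

View pics/j24.png

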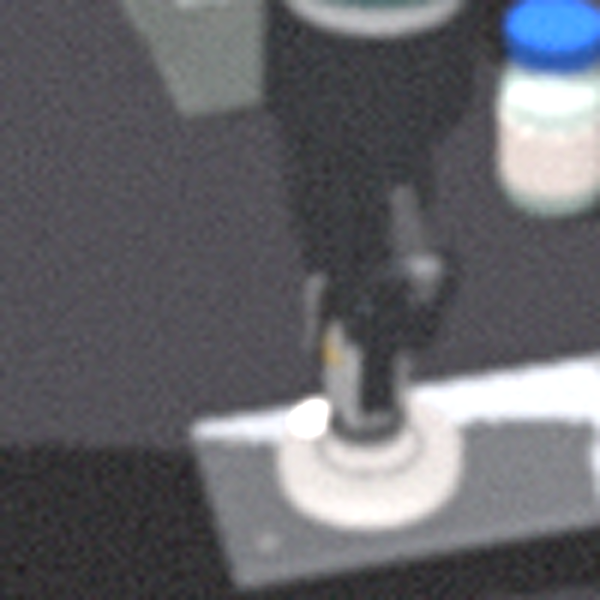

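Emit:
apply_moves --deltas '[[[0,-0.1,-0.3],0],[[0,0,-0.2],0],[[0,0,0],0]]'

```text
t: 14.6
ee_pos: [0.4887, -0.1709, 0.0131]
tcp_rot: [0.21, -3.088, -0.026]
ft_force: [0.2, 0.1, -2.0]
width: 0.336
```

```bash
python3 look.py pics/j25.png 220 260 100 6
```

```text
[ 0.4887 -0.1709  0.0131] 1.7060972150518707 [-0.0475  0.0138 -0.9988] 14.6 [ 0.1502  0.0631 -1.9682] 0.3355094410424004
```

View pics/j25.png

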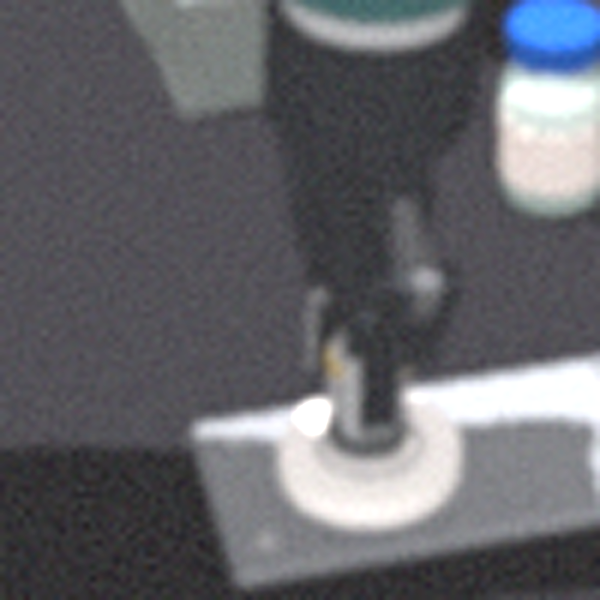

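Emit:
apply_moves --deltas '[[[0,0,-0.2],0],[[0,0,0],0],[[0,0,0],0]]'

```text
t: 14.9
ee_pos: [0.4892, -0.1711, 0.0119]
tcp_rot: [0.21, -3.089, -0.025]
ft_force: [-1.1, -0.1, -1.2]
width: 0.334
```

Emit:
apply_moves --deltas '[[[0,0,-0.2],0],[[0,0,0],0],[[0,0,0],0]]'

```text
t: 15.15
ee_pos: [0.4896, -0.1712, 0.0124]
tcp_rot: [0.21, -3.09, -0.024]
ft_force: [0.2, -0.4, -2.0]
width: 0.33
```

Emit:
apply_moves --deltas '[[[0,0,-0.3],0],[[0,0,-0.3],0],[[0,0,0],0]]'

```text
t: 15.4
ee_pos: [0.4902, -0.1714, 0.0125]
tcp_rot: [0.21, -3.092, -0.021]
ft_force: [1.3, 0.2, -2.5]
width: 0.328
```

```bash
python3 look.py pics/j26.png 220 260 100 6; python3 -c "
from h import *
for i in range(3): print(monitor.observe()['ft_force'])"
```

```text
[ 0.4902 -0.1714  0.0125] 1.70599722371406 [-0.0436  0.0106 -0.999 ] 15.4 [ 1.2647  0.1879 -2.4746] 0.3281924110026058
[ 0.89433426  0.34562108 -1.18455645]
[ 0.89433426  0.34562108 -1.18455645]
[ 0.89433426  0.34562108 -1.18455645]
```

View pics/j26.png

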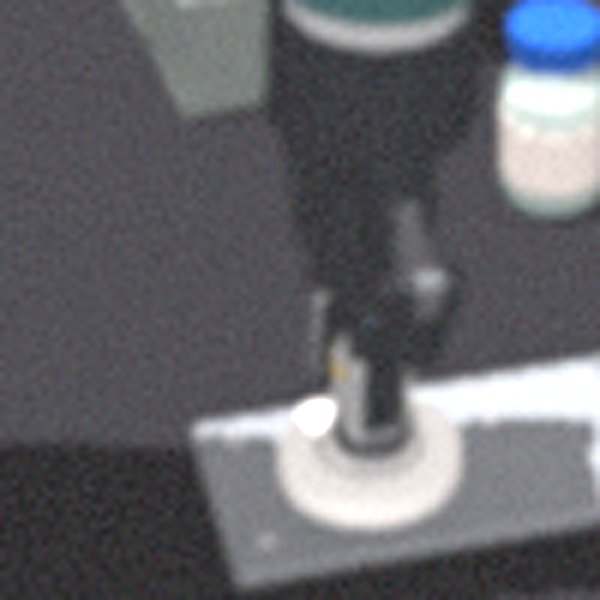

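Emit:
apply_moves --deltas '[[[0,0,0],0],[[0,0,0],0],[[0,0,0],0],[[0,0,0],0]]' --claw 44

```text
t: 15.78
ee_pos: [0.4907, -0.1716, 0.0112]
tcp_rot: [0.21, -3.092, -0.021]
ft_force: [0.0, 0.3, 0.6]
width: 0.438
```

```bash
python3 look.py pics/j27.png 220 260 100 6
```

```text
[ 0.4907 -0.1716  0.0112] 1.7058783965894913 [-0.043   0.0106 -0.999 ] 15.7833 [0.0379 0.2679 0.5665] 0.4376213614541133
```

View pics/j27.png

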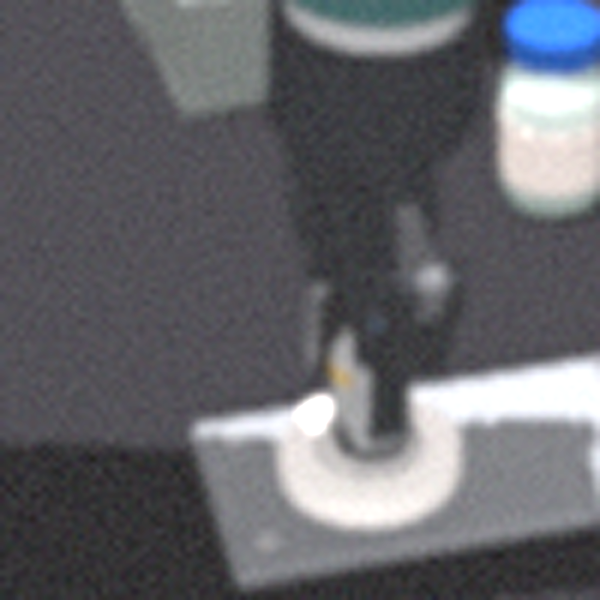

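Emit:
apply_moves --deltas '[[[0,0,0],0],[[0,0,0],0],[[0,0,0.5],0],[[0,0,1],0],[[0,0,1],0],[[0,0,0],0]]' --claw 70

```text
t: 16.33
ee_pos: [0.4897, -0.1714, 0.0372]
tcp_rot: [0.209, -3.09, -0.023]
ft_force: [0.6, -0.3, -0.1]
width: 0.704
```

```bash
python3 look.py pics/j28.png 220 260 100 6
```

```text
[ 0.4897 -0.1714  0.0372] 1.7057921384251116 [-0.0457  0.0115 -0.9989] 16.3333 [ 0.6254 -0.3065 -0.0658] 0.7040383005990535
```

View pics/j28.png

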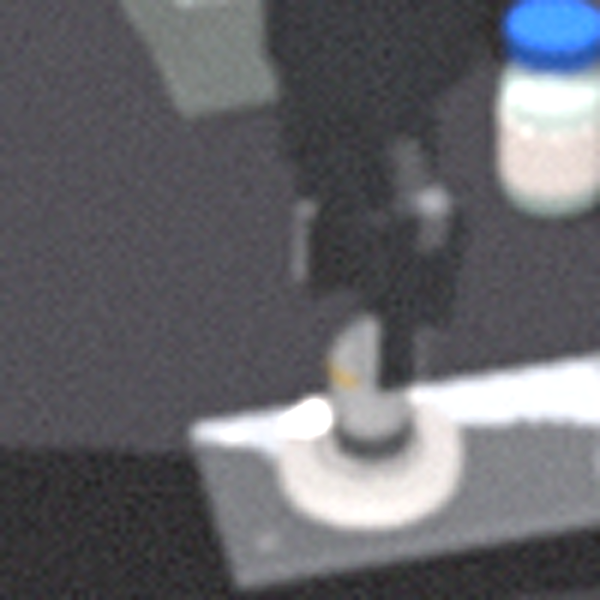

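Emit:
apply_moves --deltas '[[[0,0,1.5],-0.05],[[0,0,2.5],-0.05],[[0,0,3],0],[[0,0,3],0],[[0,0,3],0],[[0,0,3],0],[[0,0,3],0],[[0,0,2],0],[[0,0,0],0]]'

```text
t: 17.13
ee_pos: [0.4857, -0.17, 0.2575]
tcp_rot: [0.047, -3.095, -0.028]
ft_force: [0.6, 0.2, 0.1]
width: 0.703
```

```bash
python3 look.py pics/j29.png 290 220 110 6;  python3 - <<'E'
from h import *
np.set_printoptions(precision=4,suppress=True)
t=cv2.imread('pics/top0.png');s=cv2.imread('pics/side0.png')
a=cv2.resize(t[200:260,345:415],None,fx=8,fy=8,interpolation=cv2.INTER_CUBIC)
cv2.imwrite('pics/t0b.png',a)
print(tri((398.6,229.4),(346.4,285.7)))
E
```

```text
[ 0.4857 -0.17    0.2575] 1.600859981803125 [-0.0459  0.0174 -0.9988] 17.1333 [0.5615 0.1829 0.0502] 0.7027271906001944
(array([ 0.6291, -0.2179,  0.1607]), [np.float64(0.0017291081330698215), np.float64(0.0017291081330697974)])
```

View pics/j29.png

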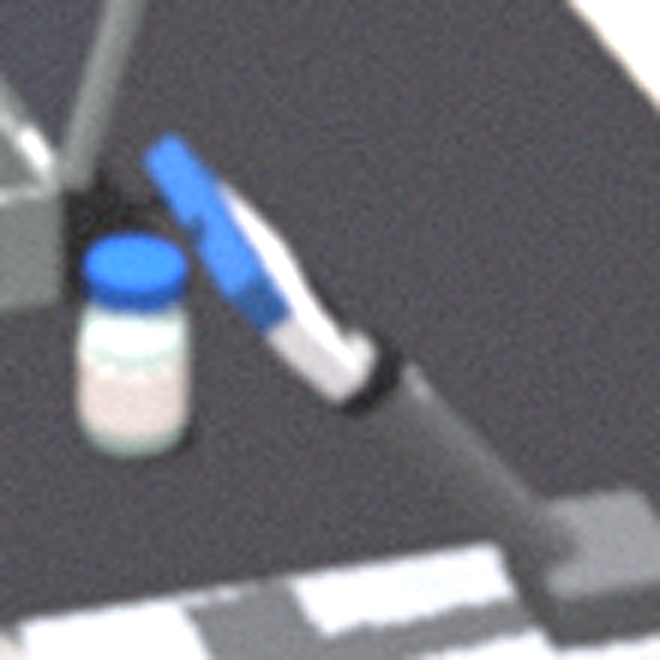

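View pics/t0b.png

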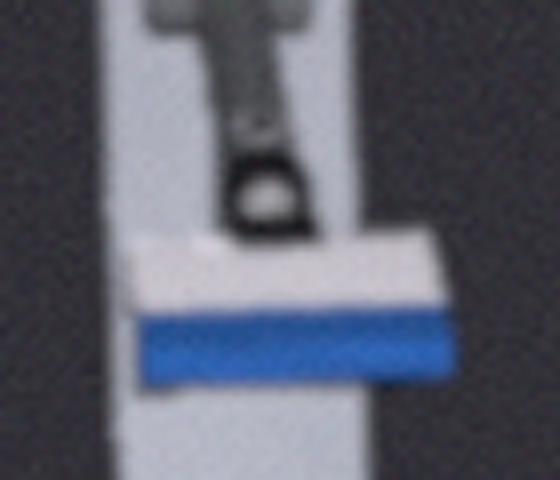

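Emit:
apply_moves --deltas '[[[2,0,0],0],[[3,0,0],0],[[3,0,0],0],[[3,0,0],0],[[3,0,0],0],[[2,0,0],0],[[1,0,0],0],[[0,0,0],0],[[0,0,0],0]]'

```text
t: 17.93
ee_pos: [0.6526, -0.1682, 0.2419]
tcp_rot: [0.044, -3.071, -0.035]
ft_force: [-0.6, -0.2, 0.2]
width: 0.701
```

```bash
python3 look.py pics/j30.png 230 180 160 4
```

```text
[ 0.6526 -0.1682  0.2419] 1.5985402261194508 [-0.0699  0.0218 -0.9973] 17.9333 [-0.617  -0.2447  0.1589] 0.700652421459163
```

View pics/j30.png

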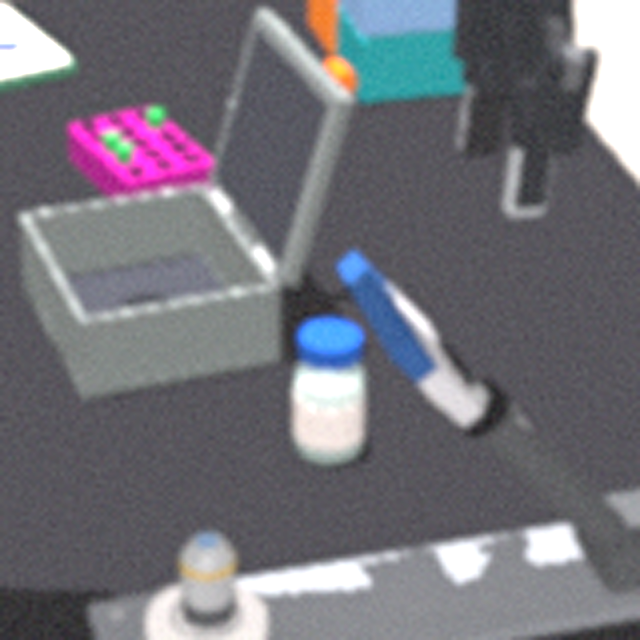

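Emit:
apply_moves --deltas '[[[0,0,-2],0],[[0,0,-2.5],0],[[0,0,-2],0],[[0,0,-1],0],[[0,0,0],0]]'

```text
t: 18.4
ee_pos: [0.6464, -0.1694, 0.1647]
tcp_rot: [0.04, -3.068, -0.034]
ft_force: [-0.2, -1.1, -0.2]
width: 0.7
```

```bash
python3 look.py pics/j31.png 310 180 120 5
```

```text
[ 0.6464 -0.1694  0.1647] 1.5963257095980605 [-0.0733  0.0211 -0.9971] 18.4 [-0.1564 -1.1142 -0.1933] 0.7001660279966664
```

View pics/j31.png

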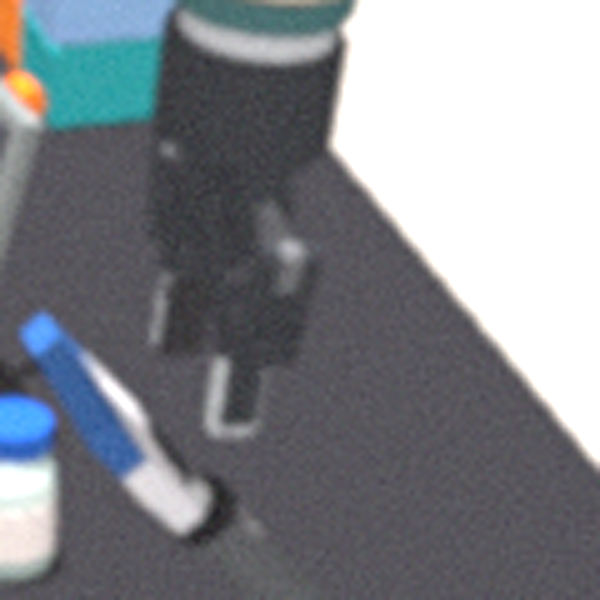

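Emit:
apply_moves --deltas '[[[0.4,0,-1.3],0],[[0.2,0,-1.5],0],[[0,0,-1.2],0],[[0,0,-0.4],0],[[0,0,0],0]]'

```text
t: 18.87
ee_pos: [0.6553, -0.1704, 0.1214]
tcp_rot: [0.039, -3.075, -0.031]
ft_force: [0.1, -0.7, 0.4]
width: 0.7
```

```bash
python3 look.py pics/j32.png 310 200 120 5
```

```text
[ 0.6553 -0.1704  0.1214] 1.5955973834337174 [-0.0659  0.0192 -0.9976] 18.8667 [ 0.1034 -0.7168  0.381 ] 0.699750677809153
```

View pics/j32.png

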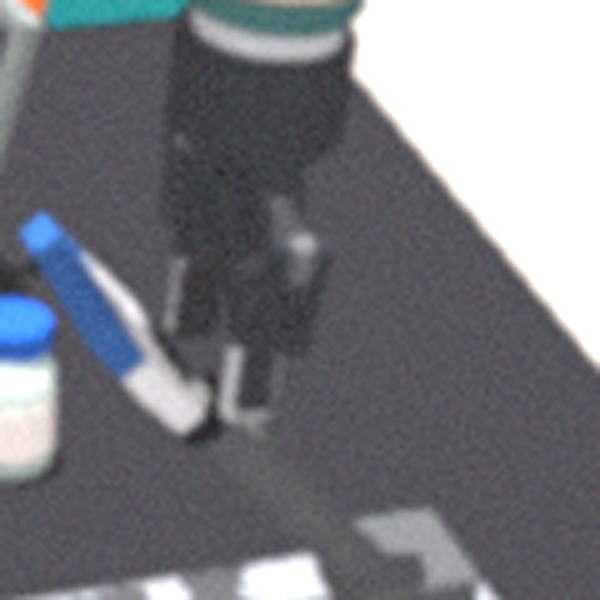

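Run:
```python
from h import *
np.set_printoptions(precision=4,suppress=True)
for p in [(346.4,285.7),(351.6,284),(347,287.4)]:
    d=S.ray(p); print(S.c+d*(-.218-S.c[1])/d[1], tri((398.6,229.4),p))
g=np.array([.591,-.168,.198]);u=np.array([-.643,-.015,.766]);n=np.array([.766,.018,.643]);y=np.array([-.024,1,0])
f=lambda P:np.round((S.proj(P)-[310,200])*5)
for s in (.013,-.013,-.054):
  for k in (-.007,.007):
    P=g+s*u+k*n-.05*y; print(s,k,P,f(P), T.proj(P))
d=S.ray((359,285)); print('tip',S.c+d*(-.207-S.c[1])/d[1])
```

```text
[ 0.6272 -0.218   0.1608] (array([ 0.6291, -0.2179,  0.1607]), [np.float64(0.0017291081330698215), np.float64(0.0017291081330697974)])
[ 0.6386 -0.218   0.1633] (array([ 0.6341, -0.2189,  0.1641]), [np.float64(0.003913058927215316), np.float64(0.003913058927215342)])
[ 0.6288 -0.218   0.1562] (array([ 0.63  , -0.2185,  0.1566]), [np.float64(0.0013225734339771956), np.float64(0.0013225734339772082)])
0.013 -0.007 [ 0.5785 -0.2183  0.2035] [ 74. 357.] [400.9636 247.506 ]
0.013 0.007 [ 0.5892 -0.2181  0.2125] [100. 334.] [401.2792 243.0021]
-0.013 -0.007 [ 0.5952 -0.2179  0.1835] [111. 392.] [399.7308 241.8413]
-0.013 0.007 [ 0.6059 -0.2177  0.1925] [136. 370.] [400.0359 237.3713]
-0.054 -0.007 [ 0.6216 -0.2173  0.1521] [168. 446.] [397.8536 233.2161]
-0.054 0.007 [ 0.6323 -0.2171  0.1611] [193. 425.] [398.1432 228.799 ]
tip [ 0.6596 -0.207   0.1506]
```

Emit:
apply_moves --deltas '[[[-0.7,0.1,0],0],[[-0.5,0,0],0],[[-0.5,0,0.2],0],[[-0.6,0,0.6],0],[[0,0,0],0]]'

```text
t: 19.33
ee_pos: [0.6389, -0.1691, 0.1323]
tcp_rot: [0.042, -3.094, -0.028]
ft_force: [-0.4, -1.0, 0.2]
width: 0.699
```

```bash
python3 look.py pics/j33.png 310 200 120 5
```

```text
[ 0.6389 -0.1691  0.1323] 1.5976904960937526 [-0.047   0.0175 -0.9987] 19.3333 [-0.416  -0.9882  0.1588] 0.6988931545736818
```

View pics/j33.png

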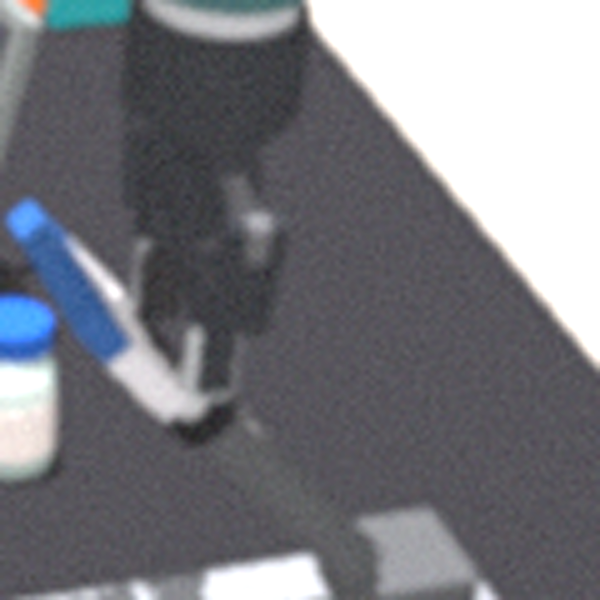

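Emit:
apply_moves --deltas '[[[-0.6,0,0.5],0],[[-0.6,0,0.6],0],[[-0.6,0,0.6],0],[[-0.6,0,0.6],0],[[0,0,0],0]]'

```text
t: 19.8
ee_pos: [0.6225, -0.1688, 0.1562]
tcp_rot: [0.046, -3.113, -0.026]
ft_force: [0.1, -0.7, -0.0]
width: 0.701
```

```bash
python3 look.py pics/j34.png 290 180 120 5
```

```text
[ 0.6225 -0.1688  0.1562] 1.5998801766614517 [-0.0282  0.0163 -0.9995] 19.8 [ 0.1074 -0.7455 -0.0163] 0.7010309217164465
```

View pics/j34.png

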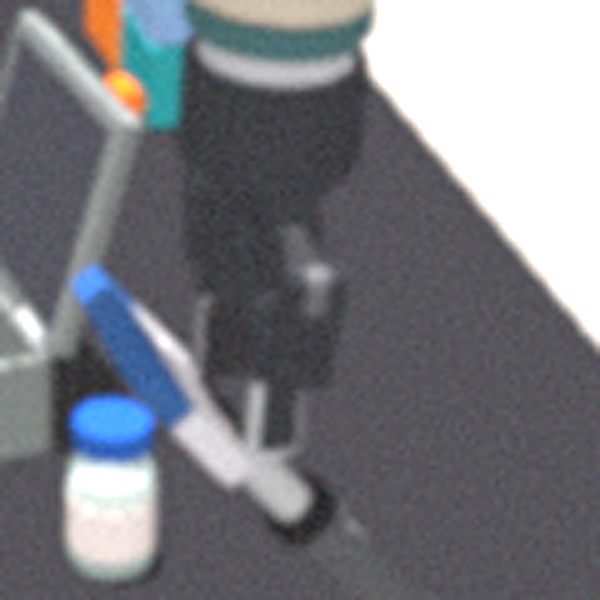

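Emit:
apply_moves --deltas '[[[0.8,0,0],0],[[0.6,0,-0.8],0],[[0,0,-1.2],0],[[0,0,0],0]]'

```text
t: 20.18
ee_pos: [0.6358, -0.1691, 0.1332]
tcp_rot: [0.044, -3.108, -0.026]
ft_force: [-0.2, -0.6, 0.1]
width: 0.7
```

```bash
python3 look.py pics/j35.png 290 180 120 5;python3 - <<'E'
from h import *
np.set_printoptions(precision=4,suppress=True)
g=np.array([.591,-.168,.198]);u=np.array([-.643,-.015,.766]);n=np.array([.766,.018,.643]);y=np.array([-.024,1,0])
for q in (0,.02,.04,.06,.08,.1): print(q,[np.round((S.proj(g+(s+q)*u+k*n-.05*y)-[290,180])*5) for s,k in((.013,.007),(-.013,-.007),(-.054,.007))], S.proj(g+(.013+q)*u+.05*y))
E
```

```text
[ 0.6358 -0.1691  0.1332] 1.599143190302539 [-0.0334  0.0163 -0.9993] 20.1833 [-0.1525 -0.6453  0.0602] 0.7003646232991856
0 [array([200., 434.]), array([211., 492.]), array([293., 525.])] [313.7461 245.8863]
0.02 [array([170., 406.]), array([182., 465.]), array([266., 499.])] [308.2101 240.4632]
0.04 [array([141., 377.]), array([153., 437.]), array([238., 472.])] [302.5725 234.9405]
0.06 [array([111., 348.]), array([124., 409.]), array([210., 444.])] [296.8304 229.3155]
0.08 [array([ 80., 318.]), array([ 93., 380.]), array([181., 416.])] [290.9809 223.5853]
0.1 [array([ 48., 288.]), array([ 63., 350.]), array([151., 388.])] [285.021  217.7469]
```

View pics/j35.png

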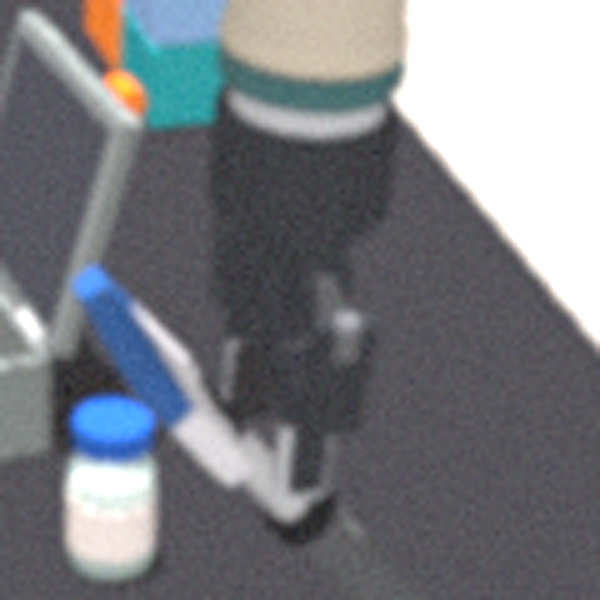

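Emit:
apply_moves --deltas '[[[-0.8,0,0],0],[[-0.9,0,0.2],0],[[-0.9,0,0.5],0],[[-0.9,0,0.6],0],[[-0.9,0,0.6],0],[[0,0,0],0]]'

```text
t: 20.73
ee_pos: [0.607, -0.1694, 0.1548]
tcp_rot: [-0.049, 3.14, 0.021]
ft_force: [-0.6, 0.9, 0.2]
width: 0.7
```

```bash
python3 look.py pics/j36.png 290 180 120 5
```

```text
[ 0.607  -0.1694  0.1548] 1.6017808419978248 [ 0.0009  0.0131 -0.9999] 20.7333 [-0.5926  0.8998  0.1661] 0.7002223841877765
```

View pics/j36.png

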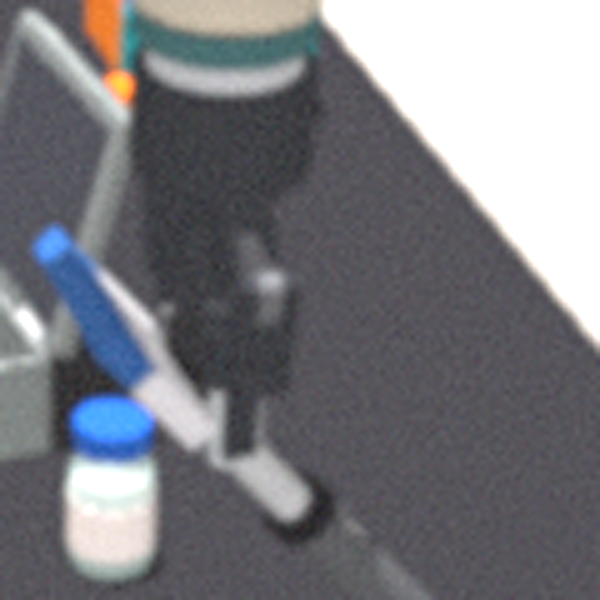

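Emit:
apply_moves --deltas '[[[-0.8,0,0.6],0],[[-0.9,0,0.8],0],[[-0.9,0,0.8],0],[[0,0,0],0]]'

```text
t: 21.12
ee_pos: [0.5924, -0.1697, 0.1772]
tcp_rot: [-0.05, 3.117, 0.017]
ft_force: [-0.7, -0.5, -0.2]
width: 0.7
```

```bash
python3 look.py pics/j37.png 270 160 120 5
```

```text
[ 0.5924 -0.1697  0.1772] 1.6033032828679865 [ 0.0239  0.0111 -0.9997] 21.1167 [-0.7463 -0.4647 -0.1926] 0.6995546310085567
```

View pics/j37.png

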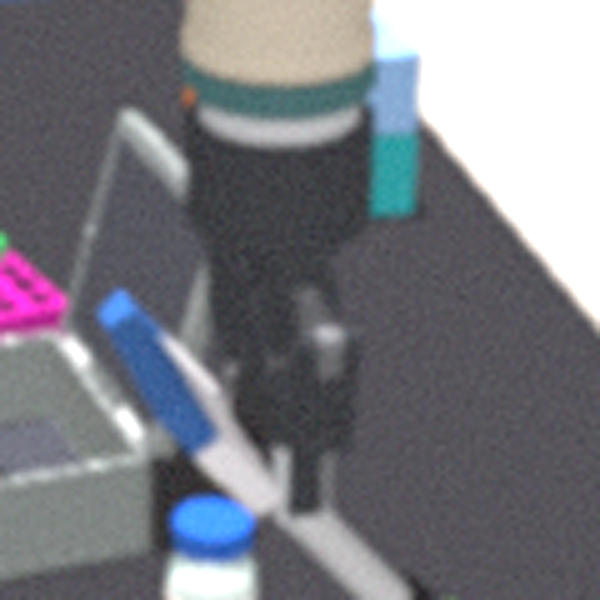

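```bash
python3 look.py pics/j38.png 320 230 80 8
```

```text
[ 0.5917 -0.1696  0.1765] 1.6034137569726203 [ 0.0215  0.0114 -0.9997] 21.1667 [ 4.216  -0.5453  3.3422] 0.701699098954385
```

View pics/j38.png

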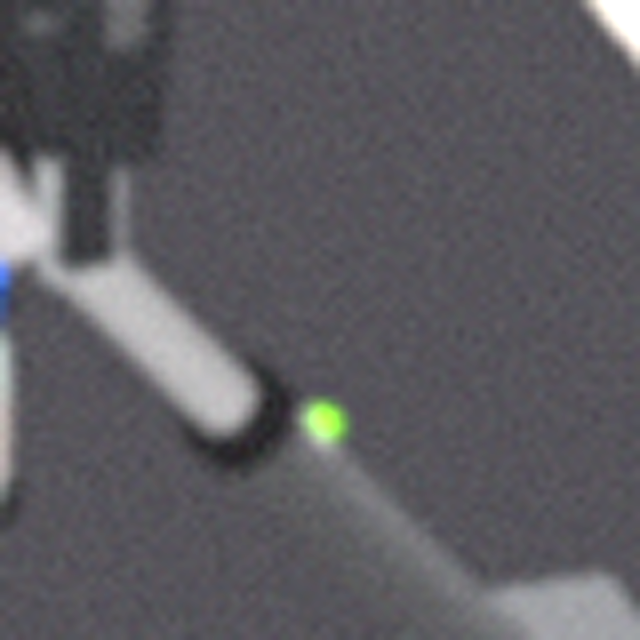

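Emit:
apply_moves --deltas '[[[0.8,0,0],0],[[1,0,0],0],[[1,0,0.2],0],[[1,0,1],0],[[1,0,2],0],[[0.5,0,2.5],0],[[0,0,3],0],[[0,0,3],0],[[0,0,3],0],[[0,0,0],0]]'

```text
t: 22.05
ee_pos: [0.6336, -0.1675, 0.3162]
tcp_rot: [0.051, -3.118, -0.029]
ft_force: [0.9, -0.4, 0.9]
width: 0.702
```

```bash
python3 look.py pics/j39.png 220 150 200 4
```

```text
[ 0.6336 -0.1675  0.3162] 1.6029860876685698 [-0.0237  0.0183 -0.9996] 22.05 [ 0.9234 -0.4052  0.9361] 0.7017928854428984
```

View pics/j39.png

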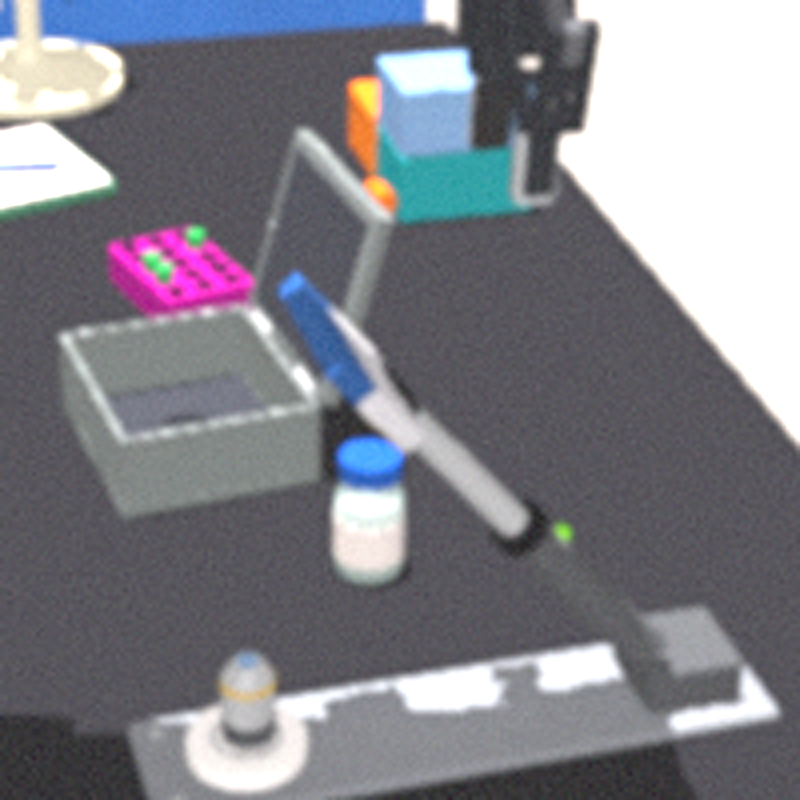

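```bash
python3 -c "
from workcell import env
print(env.close_job())"
```

```text
the job is handed in; nothing more can be done
None
```

I opened the case lid, set the objective upright on the stage, pulled the lamp out until its lock button sprang out, and handed the job in at about 22 s. The hand-in gives no verdict.

**What I did**
- **Lid:** I pinched the tab by its ends and swung the lid to about 1.8 rad, worked out from the tool's path. It stayed open after I let go.
- **Objective:** I gripped it at about 30 mm opening, lifted it out, lowered it onto the stage while held, and released it.
- **Lamp:** The tool can only turn about the vertical here, so I could not pinch the head as described. I pushed up on its lower edge instead, with the fingers either side of the tube. The fingers slid above the edge once, so I lowered them and pushed again.

**What the last side picture showed**
- **Lid and lamp:** The lid is open. The lamp is extended and the green button is out.
- **Objective:** It is upright, with its base about 0.5 pixel (roughly 1 mm) from the stage centre.
- **Bystanders:** The rack and jar look unmoved. The tip box is outside that last picture, so I did not check it at the end.
- **Robot:** The gripper is clear of everything.

**Checks that disagreed**
- **Fingertip height:** In the pictures the fingertips were 2–3 cm higher than the reported tool position, so my first try on the tab closed on nothing. After that I set heights from the pictures.
- **Set-down:** The wrist force showed no clear contact when the objective touched down. I judged contact from the tool no longer going lower, at about the expected height, and from the picture.
- **Lamp travel:** From the pictures I could only estimate about 8.4 cm of movement plus its unknown start. The button being out is what shows the lamp is locked.

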